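# Cover a porcelain dish in the drying cabinet and shut the drawer

## Task

First stand the open porcelain dish upright in the free half of the drying cabinet's pulled-out drawer, beside the dish that is already there, and then put the lid that fits it (the larger of the two knobbed lids on the bench) squarely on it so that it seats all round. Last, push the drawer fully home gently, without slamming it. Set the porcelain down rather than dropping it, and leave everything else standing where it is.

Things in the scene. Friction and masses are not known exactly. Their poses are not given: they have to be found in the camera images.
- dish: the open porcelain dish: white, round, straight-sided, empty, 60 mm across outside, 52 mm inside, 38 mm high, 5 mm floor; about 110 g. It starts upright on the bench to the left or right of the drawer. Origin: centre of its underside; z up along its axis.
- lid: the lid that fits the dish: white porcelain, 60 g; a disc 66 mm across, below it a bevelled plug (45 mm across) that enters the dish's mouth, on top a round knob 18 mm across. On the bench, plug down. Origin: centre of the plug's underside, z up; the plug spans 0 to 8 mm, the disc 8 to 13 mm, the knob 13 to 35 mm. Seated, its origin is 30 mm above the dish's.
- small_lid: bystander: a spare lid of the same shape but only 44 mm across (plug 27 mm, knob 14 mm across, total height 35 mm); it does not fit. On the bench. Origin: centre of its underside.
- beaker: bystander: a small open glass beaker on the bench, 54 mm across, 55 mm high. Origin: centre of its underside.
- covered_dish: bystander: a dish of the same kind with its lid on (60 mm across, lid 66 mm, 65 mm high over the knob), standing in the left half (+y side) of the drawer. Origin: centre of its underside.
- bottle_a: bystander: clear plastic sample bottle, 60 mm across, 160 mm high, far left on the bench. Origin: centre of its underside.
- bottle_b: bystander: clear plastic sample bottle, 60 mm across, 160 mm high, far right on the bench. Origin: centre of its underside.
- jar: bystander: amber glass jar, 64 mm across, 80 mm high, far right on the bench. Origin: centre of its underside.
- dryer: the housing of the drying cabinet: a low white box 260 mm deep (x), 270 mm wide (y), 112 mm high (136 mm over the knob of the control panel on its top), fixed to the bench, its open front towards the robot. Origin: centre of its underside; -x points out of its front, the way the drawer opens. It stands ahead of the robot, turned a little either way.
- drawer (a joint): how far the drawer is pulled out, m: 0 = fully shut, 0.185 = fully out. It starts 0.14 to 0.172 m out and stays where it is left; pushing takes about 2 N.
- handle (a point): middle of the drawer's horizontal bar handle (11 mm thick, 120 mm long along y, 35 mm in front of the blue front panel, 64 mm above the bench). It moves with the drawer; same axes as the dryer. The front panel is 15 mm thick, 264 mm wide, its top edge 94 mm above the bench.
- free_place (a point): middle of the usable floor of the free, right half (-y side) of the drawer, on the floor (20 mm above the bench). Moves with the drawer; axes as the dryer. The inside is 228 mm wide (this point is 57 mm right of its middle), its front 64 mm in front of this point (-x); side walls 36 mm high inside. The covered dish stands about 114 mm to the left (+y).
There are look-alikes about, which are no part of the job. Leave any purple or turquoise look-alike of the lid alone. What is shaped like the dish but purple is not meant.

How it is judged:
By the outcome, as a careful person would: the job done as asked, in the order asked, and still so for the second after the job is handed in, with the robot touching nothing.
It also fails if it takes over 72 s, if anything falls off the work surface, if the arm or the gripper's body presses on something with over 40 N, if the wrist force passes 120 N, or if a joint passes its speed limit or range.

## Robot

A 7-joint arm with a two-finger parallel gripper is mounted at the origin on the work surface. World frame = base frame: x ahead of the robot, y to its left, z up, the work surface at z = 0. Lengths are in m, angles in rad, forces in N, time in s.
With the tool pointing down it reaches from about 0.425 to 0.925 m from the base axis. Payload 6.8 kg.
Tool frame: the origin (TCP) lies midway between the tips of the shut fingers; the grasp point (between the pads) lies 19 mm behind it (r.grip_depth is the distance from the TCP to the grasp point, in m); z points along the fingers, y is the line along which they close (so a half turn about z gives the same grasp; the last joint's range is limited). The gripper opens to 85 mm and grips with 20 to 120 N. Pads are 22 mm wide; open, the fingers measure 114 mm over their backs; the gripper's body (76 mm by 85 mm) begins 54 mm behind the grasp point. The pads swing forward as they close: fully open they stand 13 mm farther back than shut.
Start: joints at [1.088, 0.477, 0.022, 1.555, -0.011, 1.109, -0.083], TCP at [0.247, -0.628, 0.199] pointing down, gripper open.
Joint ranges: [-2.96, 2.96], [-0.34, 2.1], [-1.41, 1.46], [0.24, 2.44], [-1.37, 4.51], [0.17, 1.92], [-2.96, 2.96]. Speed limits (rad/s): [2.39, 2.39, 3.14, 3.14, 3.14, 3.14, 3.14].

## Interface

Orientations are given as a rotation vector (axis times angle).
In Python, from bench import telemetry, grab_frame, calibration, order, silhouettes, r gives the robot as it stands.
- The arm moves only by the tool apply_moves, never from a script. Its argument "moves" is a list of rows, each a list of 7 numbers: the turn, a rotation vector about the tool's x, y, z scaled (see below), then the shift along the tool's x, y, z scaled (see below), then the opening, from -1 (shut) to 1 (fully open). A call has exactly 8 rows; each row shifts and turns the commanded pose from where the row before left it, along the tool's axes as they then stand; what a row does not reach is not made up. The controller multiplies each number of a shift by 1000 mm and each number of a turn by 6 degrees. A row lasts 1/12 s, in which the tool goes at most 41.7 mm and 7.16 degrees, less where a joint would pass 70% of its speed; a pose out of reach is approached as far as the arm can. A call with a number of a shift or a turn outside -1 to 1 is refused whole. A call with a gripper value outside its range is refused whole. The fingers move at their own pace and stop on an object; "grip_force" is the grip in N (left out, the last holds). Time passes only in rows, so rows that do not move let the fingers close, or fill a call up. It gives the time, the measured TCP pose, the force, the opening and the grip force at its end, in the units of the state.
- telemetry.get_obs(): the state, without advancing time (a new reading comes with each control period).
- grab_frame(name): name is "scene" or "top"; returns the picture (400x640x3 uint8, blue, green, red); there is no depth.
- calibration(name): a dict with "fx", "fy", "cx", "cy" (pixels), "k1" (the pictures are not rectified: a ray, as slopes to the right and down, at radius r is drawn at 1 + k1 r^2 times it, then the intrinsics apply), "world_from_camera" (4x4, takes a point from camera to world coordinates). Camera axes: x right, y down, z forward; pixel columns grow to the right and rows downward; lengths in m; the calibration is good to about 2 mm. A picture is of the moment at which its call begins. calibration takes no time and is no camera call.
- order.hand_in(): hands the job in; it is judged then, once.
Trained networks look in the newest picture that a camera, given by its name, has taken for a name from the list of things; names that differ only in an ending like _2 or _b are one class to them, and where a whole thing is asked for, a point or a joint stands for the part that bears it (a point fixed in the world has none). Each returns a list of dicts, best first, with "p" (0 to 1); they miss things now and then, are a little off and sometimes report something else, mostly with a low value. They report only what shows in the picture. A call takes as long as a camera call. They do not tell look-alikes from the thing itself.
- silhouettes(thing, camera): "mask" (400x640 bool, what is visible of it) and "extent" ([centre column, centre row, width, height] in pixels, round what is visible of it).
The state is a dict: "clock": time; "joints": joint angles; "qvel": joint speeds; "tau": joint torques, N m; "tcp_pos": TCP position; "orientation": TCP orientation; "contact_force": force on the tool from outside, world axes, zero at the start; "moment": the same for the moment, N m; "grip_width": finger opening in m; "gripper_force": force on a finger pad.
Only numpy, scipy, OpenCV 4.12 (cv2) and the standard library are available. Lean on these libraries where they do the work, as an engineer would, in place of code of your own. Each camera call takes 0.05 s, during which the arm holds its last target. There are 200 camera calls.

## Working session

There is one attempt and no reset: what is moved stays moved. The work goes in short steps, Python scripts to look and compute and a tool call to move; the robot and the scene stay as the last step left them, time stands still between calls to the robot, and variables do not carry over. Pictures are saved under pics/ and viewed, at most 10 in all, crops included, and the job is handed in when it is done.

Besides the shell and the picture viewer there is one more tool, called after "Call:" as name(argument=value, ...), one argument or row to a line, values as JSON. apply_moves: Moves the arm, as the interface text tells. Its arguments: {"type":"object","properties":{"moves":{"type":"array"},"grip_force":{"type":"number"}},"required":["moves"]}

```bash
ls; mkdir -p pics; cat > h.py <<'E'
import numpy as np, cv2
from bench import telemetry, grab_frame, calibration, order, silhouettes, r
def ray(cam,u,v):
    c=calibration(cam);x=(u-c["cx"])/c["fx"];y=(v-c["cy"])/c["fy"]
    a,b=x,y
    for _ in range(30):
        s=1+c["k1"]*(a*a+b*b);a,b=x/s,y/s
    T=np.array(c["world_from_camera"]);return T[:3,3],T[:3,:3]@np.array([a,b,1])
def onz(cam,u,v,z):
    o,d=ray(cam,u,v);return o+d*(z-o[2])/d[2]
def proj(cam,P):
    c=calibration(cam);T=np.array(c["world_from_camera"]);p=T[:3,:3].T@(np.array(P)-T[:3,3]);a,b=p[:2]/p[2];s=1+c["k1"]*(a*a+b*b)
    return np.array([c["fx"]*a*s+c["cx"],c["fy"]*b*s+c["cy"]])
E
python3 - <<'E'
from h import *
for n in("scene","top"):
    cv2.imwrite(f"pics/{n}0.png",grab_frame(n)); print(n,np.round(calibration(n)["world_from_camera"],3).tolist())
    for t in("dish","lid","small_lid","beaker","covered_dish","handle","dryer","jar","bottle_a"):
        for s in silhouettes(t,n)[:4]:
            e=s["extent"]; print(t,round(s["p"],2),np.round(e),s["mask"].sum(),onz(n,e[0],e[1],0.02).round(3))
print(telemetry.get_obs())
E
```

```text
pics
scene [[-0.54, 0.68, -0.496, 1.386], [0.842, 0.437, -0.317, 0.483], [0.001, -0.589, -0.808, 1.331], [0.0, 0.0, 0.0, 1.0]]
dish 0.64 [279. 150.  20.  17.] 184 [ 0.421 -0.353  0.02 ]
lid 0.52 [232. 179.  13.  13.] 146 [ 0.667 -0.421  0.02 ]
small_lid 0.39 [397. 249.   6.   7.] 80 [0.598 0.325 0.02 ]
beaker 0.62 [411. 215.  19.  16.] 224 [0.425 0.302 0.02 ]
beaker 0.61 [397. 249.   8.   9.] 88 [0.598 0.325 0.02 ]
covered_dish 0.64 [335. 208.  18.  19.] 265 [0.561 0.029 0.02 ]
handle 0.93 [329. 198.  70.  56.] 2198 [ 0.531 -0.02   0.02 ]
dryer 0.92 [302. 230. 118. 123.] 7523 [ 0.718 -0.025  0.02 ]
jar 0.69 [234. 155.  15.  25.] 286 [ 0.553 -0.505  0.02 ]
bottle_a 0.72 [457. 243.  24.  29.] 430 [0.448 0.508 0.02 ]
bottle_a 0.63 [247. 134.  16.  32.] 317 [ 0.417 -0.543  0.02 ]
bottle_a 0.34 [324. 197.  72.  56.] 2066 [ 0.535 -0.04   0.02 ]
top [[0.026, -0.991, 0.135, 0.455], [-1.0, -0.024, 0.012, -0.009], [-0.009, -0.135, -0.991, 1.272], [0.0, 0.0, 0.0, 1.0]]
dish 0.82 [440. 269.  25.  21.] 384 [ 0.424 -0.351  0.02 ]
dish 0.69 [405. 277.  20.  22.] 343 [ 0.397 -0.246  0.02 ]
lid 0.79 
[... 652 characters left out ...]

{'clock': 1.0, 'joints': array([ 1.08792354,  0.47697901,  0.02241114,  1.55541609, -0.01150128,
        1.10930658, -0.08306762]), 'qvel': array([-0.00033185,  0.00201956, -0.00046921, -0.00084041,  0.00174374,
        0.00067314,  0.00171593]), 'tau': array([ 6.07491365e-04, -5.96324122e+01,  1.60713885e+00, -2.81549603e+01,
        1.26507296e-02,  1.45827085e-03, -3.56079966e-06]), 'tcp_pos': array([ 0.24709378, -0.62815618,  0.1988154 ]), 'orientation': array([3.08658122e+00, 5.85250519e-01, 2.33674953e-05]), 'contact_force': array([-0.14883677, -0.3231935 ,  0.04413318]), 'moment': array([ 0.001305  ,  0.03518548, -0.02082181]), 'gripper_force': 0.0, 'grip_width': 0.08582656435379296}
```

View pics/scene0.png

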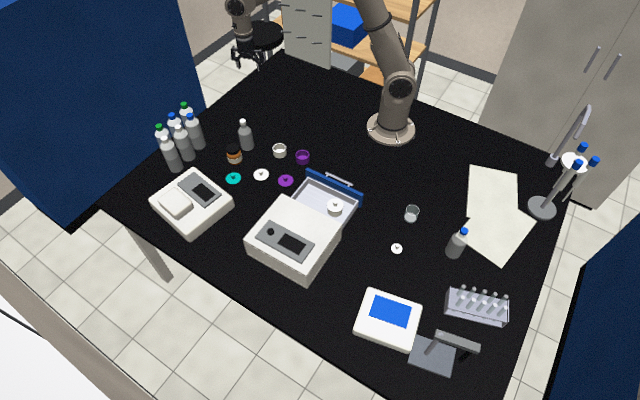

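View pics/top0.png

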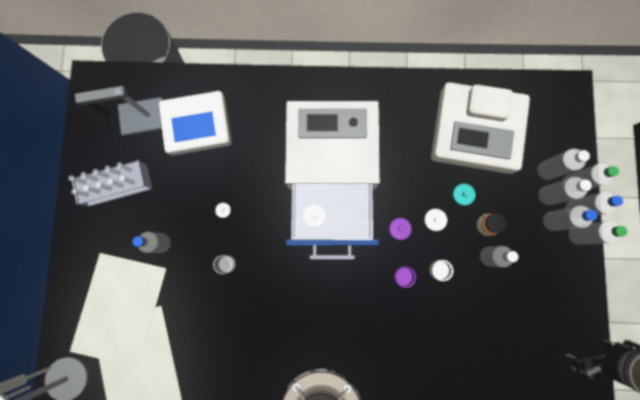

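The top picture shows the white dish at about (441,270), the white lid that fits at (436,220), purple look-alikes at (405,277) and (400,229), and a turquoise one at (464,194). The covered dish is at (314,216), the drawer panel along row 242 and the handle along row 257. In the scene picture the dish is at (279,150) and the lid at (261,174).

```bash
cat > fit.py <<'E'
from h import *
from scipy.optimize import least_squares
def cyl(x,y,specs):
    t=np.linspace(0,2*np.pi,60)
    return [np.c_[x+q*np.cos(t),y+q*np.sin(t),np.full(60,z)] for q,z in specs]
def cen_model(cam,x,y,groups):
    # union of convex hulls, rasterised at 8x
    m=np.zeros((1,1));S=16;P=[np.array([proj(cam,p) for c in cyl(x,y,g) for p in c]) for g in groups]
    A=np.vstack(P);lo=np.floor(A.min(0))-1;wh=((np.ceil(A.max(0))+2-lo)*S).astype(int);m=np.zeros((wh[1],wh[0]),np.uint8)
    for p in P: cv2.fillConvexPoly(m,cv2.convexHull(np.round((p-lo)*S).astype(np.int32)),1)
    M=cv2.moments(m,True);return lo+np.array([M["m10"],M["m01"]])/M["m00"]/S-0.5/S*0, M["m00"]/S/S
def cen_img(img,u,v,h=16,thr=None):
    u,v=int(u),int(v);g=cv2.cvtColor(cv2.resize(img[v-h:v+h+1,u-h:u+h+1],None,fx=8,fy=8,interpolation=cv2.INTER_CUBIC),cv2.COLOR_BGR2HSV).astype(int)
    t=thr or 90; w=((g[...,2]>t)&(g[...,1]<90)).astype(np.uint8)
    n,l,s,c=cv2.connectedComponentsWithStats(w);H=w.shape[0]
    i=1+np.argmin([np.hypot(*(c[k]-H/2))-0.02*s[k,4] for k in range(1,n)])
    cs,_=cv2.findContours((l==i).astype(np.uint8),cv2.RETR_EXTERNAL,cv2.CHAIN_APPROX_NONE);k=max(cs,key=cv2.contourArea)
    M=cv2.moments(k);return np.array([u-h,v-h])+(np.array([M["m10"],M["m01"]])/M["m00"]+.5)/8-.5, M["m00"]/64
DISH=[[(.03,0),(.03,.038)]];LID=[[(.0225,0),(.033,.008),(.033,.013)],[(.009,.013),(.009,.035)]]
def solve(cams,x0,groups):
    f=lambda p:np.concatenate([cen_model(c,*p,groups)[0]-m for c,m in cams])
    s=least_squares(f,x0,diff_step=1e-2);return s.x,s.fun
E
python3 - <<'E'
from fit import *
I={n:cv2.imread(f"pics/{n}0.png") for n in("scene","top")}
for nm,G,px,x0 in(("dish",DISH,{"top":(441,270),"scene":(279,150)},(.42,-.35)),("lid",LID,{"top":(436,220),"scene":(261,174)},(.56,-.34))):
    for t in(70,110):
        ms=[(c,*cen_img(I[c],*p,thr=t)) for c,p in px.items()]
        for sub in([0],[1],[0,1]):
            x,f=solve([ms[i][:2] for i in sub],x0,G);print(nm,t,sub,x.round(4),f.round(2),[(round(ms[i][2]),round(cen_model(ms[i][0],*x,G)[1])) for i in sub])
b=I["top"].astype(int);m=((b[...,0]>b[...,2]+50)).astype(np.uint8);m[:,:270]=0;m[:,400:]=0;m[:225]=0;m[262:]=0
ys,xs=np.nonzero(m);print(xs.min(),xs.max(),ys.min(),ys.max(),len(xs))
for q in range(xs.min(),xs.max()+1,8):print(q,ys[xs==q].min(),ys[xs==q].max(),end=' | ')
c=I["top"][90:270,265:400];cv2.imwrite("pics/crop.png",cv2.resize(c,None,fx=4.3,fy=3.3,interpolation=cv2.INTER_CUBIC))
E
```

```text
Traceback (most recent call last):
  File "fit.py", line 8, in cen_model
    m=np.zeros((1,1));S=16;P=[np.array([proj(cam,p) for c in cyl(x,y,g) for p in c]) for g in groups]
                                        ~~~~^^^^^^^
  File "h.py", line 12, in proj
    c=calibration(cam);T=np.array(c["world_from_camera"]);p=T[:3,:3].T@(np.array(P)-T[:3,3]);a,b=p[:2]/p[2];s=1+c["k1"]*(a*a+b*b)
ValueError: time passes only in moves, steps and waits
```

```bash
sed -i 's/^def ray/from functools import lru_cache\ncalibration=lru_cache(None)(calibration)\ndef ray/' h.py
python3 - <<'E'
from fit import *
I={n:cv2.imread(f"pics/{n}0.png") for n in("scene","top")}
for nm,G,px,x0 in(("dish",DISH,{"top":(441,270),"scene":(279,150)},(.42,-.35)),("lid",LID,{"top":(436,220),"scene":(261,174)},(.56,-.34))):
    for t in(70,110):
        ms=[(c,*cen_img(I[c],*p,thr=t)) for c,p in px.items()]
        for sub in([0],[1],[0,1]):
            x,f=solve([ms[i][:2] for i in sub],x0,G);print(nm,t,sub,x.round(4),f.round(2),[(round(ms[i][2]),round(cen_model(ms[i][0],*x,G)[1])) for i in sub])
b=I["top"].astype(int);m=((b[...,0]>b[...,2]+50)).astype(np.uint8);m[:,:270]=0;m[:,400:]=0;m[:225]=0;m[262:]=0
ys,xs=np.nonzero(m);print(xs.min(),xs.max(),ys.min(),ys.max(),len(xs))
for q in range(xs.min(),xs.max()+1,8):print(q,ys[xs==q].min(),ys[xs==q].max(),end=' | ')
c=I["top"][90:270,265:400];cv2.imwrite("pics/crop.png",cv2.resize(c,None,fx=4.3,fy=3.3,interpolation=cv2.INTER_CUBIC))
E
```

```text
dish 70 [0] [ 0.4221 -0.3551] [0. 0.] [(450, 391)]
dish 70 [1] [ 0.4206 -0.3532] [0. 0.] [(190, 180)]
dish 70 [0, 1] [ 0.4216 -0.3545] [-0.2   0.17 -0.37  0.03] [(450, 391), (190, 180)]
dish 110 [0] [ 0.422 -0.356] [-0.  0.] [(394, 392)]
dish 110 [1] [ 0.4202 -0.354 ] [-0. -0.] [(171, 180)]
dish 110 [0, 1] [ 0.4215 -0.3554] [-0.21  0.19 -0.41  0.06] [(394, 391), (171, 180)]
lid 70 [0] [ 0.5754 -0.3414] [ 0. -0.] [(468, 372)]
lid 70 [1] [ 0.5736 -0.3409] [-0. -0.] [(165, 151)]
lid 70 [0, 1] [ 0.5749 -0.3412] [-0.08  0.17 -0.21  0.16] [(468, 371), (165, 151)]
lid 110 [0] [ 0.5753 -0.3415] [ 0. -0.] [(421, 372)]
lid 110 [1] [ 0.5737 -0.3408] [ 0. -0.] [(154, 150)]
lid 110 [0, 1] [ 0.5748 -0.3412] [-0.09  0.15 -0.22  0.12] [(421, 372), (154, 151)]
286 378 239 245 497
286 240 244 | 294 240 245 | 302 240 245 | 310 240 245 | 318 240 244 | 326 240 245 | 334 240 244 | 342 240 244 | 350 240 244 | 358 240 244 | 366 240 244 | 374 239 244 |
```

View pics/crop.png

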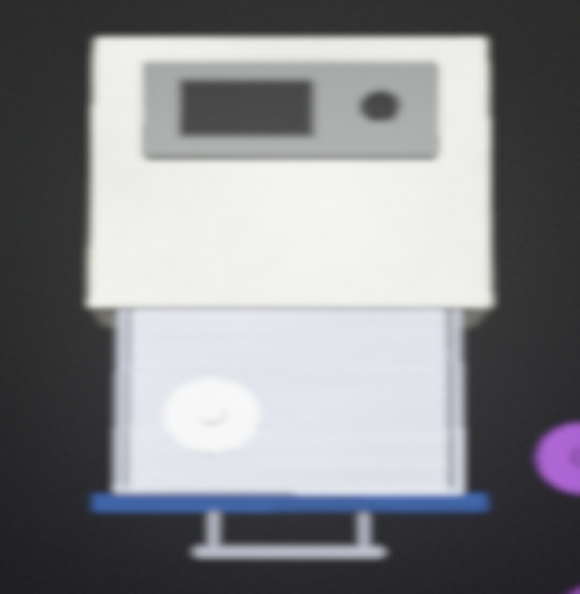

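The crop shows the drawer almost square to the picture. The panel's top edge runs along row ~242 from column 285.5 to 378.5, the handle along row ~257, and the covered dish is at (314,215), on the left. The right half is empty.

```bash
cat >> h.py <<'E'
from scipy.spatial.transform import Rotation as Ro
def go(target,yaw=None):
    "tool y line -> world angle yaw; prints turn (units of 6deg about tool z) & shift along tool axes AFTER the turn, in m"
    o=telemetry.get_obs();R=Ro.from_rotvec(o["orientation"]);M=R.as_matrix();a=np.arctan2(M[1,1],M[0,1]);tilt=np.degrees(np.arccos(-M[2,2]))
    d=0 if yaw is None else (yaw-a+np.pi/2)%np.pi-np.pi/2
    M2=Ro.from_euler('z',d).as_matrix()@M
    print("t",round(o["clock"],2),"tcp",o["tcp_pos"].round(4),"yawY",round(a,3),"tilt",round(tilt,2),"w",round(o["grip_width"],4),"F",o["contact_force"].round(1),"TURN",round(-np.degrees(d)/6,2),"SHIFT",(M2.T@(np.array(target)-o["tcp_pos"])).round(4))
E
python3 - <<'E'
from fit import *
im=cv2.imread("pics/top0.png").astype(float)
bl=im[...,0]-im[...,2]
us=np.r_[290:313,318:345,352:375];c=[];lo=[];hi=[]
for u in us:
    p=bl[232:252,u];h=p.max()/2;k=np.arange(232,252);i=np.where(p>h)[0];a,b=i[0],i[-1]
    lo.append(k[a]-(p[a]-h)/(p[a]-p[a-1]));hi.append(k[b]+(p[b]-h)/(p[b]-p[b+1]))
# inner top edge
for nm,e in(("inner",lo),("outer",hi)):
    W=np.array([onz("top",u,v,.094) for u,v in zip(us,e)]);f=np.polyfit(W[:,1],W[:,0],1);print(nm,"x at y=0",f[1].round(4),"yaw",np.arctan(-f[0]).round(4),"res",np.std(W[:,0]-np.polyval(f,W[:,1])).round(4))
p=bl[240:245].mean(0);k=np.arange(640);i=[j for j in range(275,390) if p[j]>p[300:360].mean()/2];print("ends",i[0],i[-1])
a,b=i[0],i[-1];h=p[300:360].mean()/2;l=a-(p[a]-h)/(p[a]-p[a-1]);q=b+(p[b]-h)/(p[b]-p[b+1])
A,B=onz("top",l,242,.094),onz("top",q,242,.094);print(A,B,np.linalg.norm(A-B),(A+B)/2)
g=im[...,1]
# housing front top edge z=.112 & side edges
for rows in((110,120),(170,180)):
    p=g[rows[0]:rows[1]].mean(0);a=[j for j in range(270,400) if p[j]>130];print(rows,[onz("top",x,sum(rows)/2-.5,.112).round(4) for x in(a[0]-.5,a[-1]+.5)])
# handle bar
p=g[250:264,322:345].mean(1)-30;print("handle row",p.round(),(p*np.arange(250,264)).sum()/p.sum())
v=(p*np.arange(250,264)).sum()/p.sum();print(onz("top",332,v,.064))
# covered dish: knob top
print("covered lid disc",onz("top",314.2,215,.063).round(4))
go([.4218,-.3553,.12],.03)
E
```

```text
inner x at y=0 0.5012 yaw 0.0261 res 0.0004
outer x at y=0 0.4856 yaw 0.0274 res 0.0002
ends 286 378
[0.49130218 0.11082622 0.094     ] [ 0.49807759 -0.1560022   0.094     ] 0.2669144293684893 [ 0.49468989 -0.02258799  0.094     ]
(110, 120) [array([0.8649, 0.1227, 0.112 ]), array([ 0.871 , -0.1512,  0.112 ])]
(170, 180) [array([0.6849, 0.1188, 0.112 ]), array([ 0.6914, -0.1555,  0.112 ])]
handle row [ 17.  17.  17.  24.  54. 104. 144. 152. 128.  75.  27.  14.  12.  11.] 256.5416347940116
[ 0.45334735 -0.02444543  0.064     ]
covered lid disc [0.5742 0.0312 0.063 ]
t 1.0 tcp [ 0.2471 -0.6282  0.1988] yawY -1.196 tilt 0.0 w 0.0858 F [-0.1 -0.3  0. ] TURN -11.71 SHIFT [0.2675 0.1828 0.0788]
```

Call:
apply_moves(
  moves=[
    [0,0,-1,0,0,0,1],
    [0,0,-1,0,0,0,1],
    [0,0,-1,0,0,0,1],
    [0,0,-1,0,0,0,1],
    [0,0,-1,0,0,0,1],
    [0,0,-1,0,0,0,1],
    [0,0,-1,0,0,0,1],
    [0,0,-1,0,0,0,1],
  ],
)

```text
clock: 1.67
tcp_pos: [0.2471, -0.6282, 0.1988]
orientation: [2.577, 1.797, -0.0]
contact_force: [0.4, -0.4, 0.4]
grip_width: 0.0852
gripper_force: 0.0
```

Call:
apply_moves(
  moves=[
    [0,0,-0.93,0,0,0,1],
    [0,0,-0.93,0,0,0,1],
    [0,0,-0.93,0,0,0,1],
    [0,0,-0.92,0,0,0,1],
    [0,0,0,0.01,0.007,0,1],
    [0,0,0,0.02,0.014,0,1],
    [0,0,0,0.025,0.017,0,1],
    [0,0,0,0.025,0.017,0,1],
  ],
)

```text
clock: 2.33
tcp_pos: [0.3003, -0.545, 0.1987]
orientation: [-2.193, -2.25, -0.001]
contact_force: [0.7, 1.0, -0.5]
grip_width: 0.0856
gripper_force: 0.0
```

Call:
apply_moves(
  moves=[
    [0,0,0,0.025,0.017,0,1],
    [0,0,0,0.025,0.017,0,1],
    [0,0,0,0.025,0.017,0,1],
    [0,0,0,0.025,0.017,0.01,1],
    [0,0,0,0.025,0.017,0.015,1],
    [0,0,0,0.025,0.017,0.02,1],
    [0,0,0,0.02,0.014,0.015,1],
    [0,0,0,0.01,0.007,0.01,1],
  ],
)

```text
clock: 3.0
tcp_pos: [0.4189, -0.3578, 0.1276]
orientation: [-2.185, -2.255, -0.003]
contact_force: [0.7, 0.7, -0.3]
grip_width: 0.0855
gripper_force: 0.0
```

```bash
python3 -c "
from h import *
go([.4218,-.3553,.006],.026)"
```

```text
t 3.0 tcp [ 0.4189 -0.3578  0.1276] yawY 0.032 tilt 0.14 w 0.0855 F [ 0.7  0.7 -0.3] TURN 0.06 SHIFT [0.0022 0.0029 0.1216]
```

Call:
apply_moves(
  moves=[
    [0,0,0,0,0,0.01,1],
    [0,0,0,0,0,0.02,1],
    [0,0,0,0,0,0.02,1],
    [0,0,0,0,0,0.01,1],
    [0,0,0,0,0,0,1],
    [0,0,0,0,0,0,1],
    [0,0,0,0,0,0,1],
    [0,0,0,0,0,0,1],
  ],
)

```text
clock: 3.67
tcp_pos: [0.4178, -0.3637, 0.07]
orientation: [2.187, 2.252, 0.0]
contact_force: [-0.5, 0.8, -0.3]
grip_width: 0.0852
gripper_force: 0.0
```

```bash
python3 -c "
from h import *
go([.4218,-.3553,.006],.026)"
```

```text
t 3.67 tcp [ 0.4178 -0.3637  0.07  ] yawY 0.029 tilt 0.12 w 0.0852 F [-0.5  0.8 -0.3] TURN 0.03 SHIFT [0.0083 0.0041 0.064 ]
```

Call:
apply_moves(
  moves=[
    [0,0,0,0.004,0.002,0,1],
    [0,0,0,0.004,0.002,0,1],
    [0,0,0,0,0,0.01,1],
    [0,0,0,0,0,0.015,1],
    [0,0,0,0,0,0.015,1],
    [0,0,0,0,0,0.012,1],
    [0,0,0,0,0,0.008,1],
    [0,0,0,0,0,0.004,1],
  ],
)

```text
clock: 4.33
tcp_pos: [0.4203, -0.3541, 0.0033]
orientation: [-2.186, -2.254, 0.0]
contact_force: [0.4, 0.7, 0.0]
grip_width: 0.0856
gripper_force: 0.0
```

Call:
apply_moves(
  moves=[
    [0,0,0,0,0,0,1],
    [0,0,0,0,0,0,0.6],
    [0,0,0,0,0,0,0.5],
    [0,0,0,0,0,0,0.4],
    [0,0,0,0,0,0,0.3],
    [0,0,0,0,0,0,0.2],
    [0,0,0,0,0,0,0.1],
    [0,0,0,0,0,0,0],
  ],
  grip_force=30,
)

```text
clock: 5.0
tcp_pos: [0.421, -0.3548, 0.005]
orientation: [2.187, 2.255, 0.0]
contact_force: [0.8, 0.7, 1.0]
grip_width: 0.0428
gripper_force: 0.0
```

```bash
python3 -c "
from h import *
go([.4218,-.3553,.006],.026)"
```

```text
t 5.0 tcp [ 0.421  -0.3548  0.005 ] yawY 0.03 tilt 0.02 w 0.0428 F [0.8 0.7 1. ] TURN 0.04 SHIFT [-0.0005  0.0008 -0.001 ]
```

```bash
python3 - <<'E'
from h import *
a=grab_frame("scene");b=grab_frame("top")
c=lambda i,u,v:cv2.resize(i[v-40:v+40,u-50:u+50],None,fx=4,fy=4,interpolation=cv2.INTER_CUBIC)
cv2.imwrite("pics/g1.png",np.hstack([c(a,279,150),c(b,441,265)]));print(a.shape,telemetry.get_obs()["grip_width"])
E
```

```text
(400, 640, 3) 0.04269092160572879
```

View pics/g1.png

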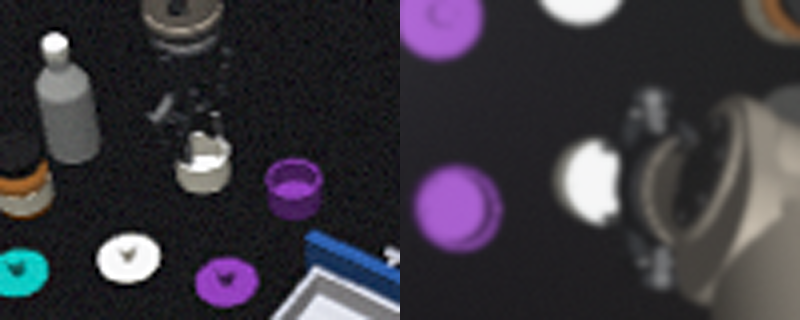

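The left crop (scene) shows the dish upright and unmoved at about (280,150), but the fingers have closed to 43 mm without gripping it. The gripper seems to be beside or behind the dish. I'll overlay the measured TCP, with the contrast raised.

```bash
python3 - <<'E'
from h import *
o=telemetry.get_obs();t=o["tcp_pos"]
out=[]
for n in("scene","top"):
    i=grab_frame(n);u,v=np.round(proj(n,t)).astype(int);k=7;H,W=40,28
    c=cv2.resize(i[v-H:v+H-10,u-W:u+W],None,fx=k,fy=k,interpolation=cv2.INTER_CUBIC);c=(255*(c/255.)**.45).astype(np.uint8)
    for z,col in((0,(0,0,255)),(.038,(0,255,255)),(.1,(0,255,0))):
        for dx in(-.03,.03):
            p=proj(n,[t[0]+dx,t[1],z]);q=((p-[u-W,v-H]+.5)*k).astype(int);cv2.circle(c,tuple(int(a) for a in q),4,col,-1)
    out.append(c)
cv2.imwrite("pics/g2.png",np.hstack(out))
E
```

```text
(no output)
```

View pics/g2.png

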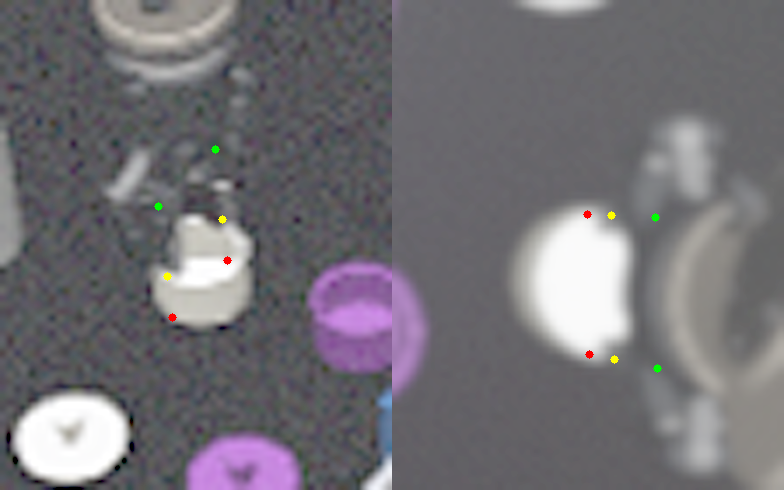

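The overlay suggests the fingertips are near rim height (yellow dots, z=0.038), higher than the measured TCP z of 0.005 implies. I'll open the gripper and check with small steps down, watching the force.

Call:
apply_moves(
  moves=[
    [0,0,0,0,0,0,0.2],
    [0,0,0,0,0,0,0.4],
    [0,0,0,0,0,0,0.6],
    [0,0,0,0,0,0,0.8],
    [0,0,0,0,0,0,1],
    [0,0,0,0,0,0,1],
    [0,0,0,0,0,0,1],
    [0,0,0,0,0,0,1],
  ],
  grip_force=20,
)

```text
clock: 5.87
tcp_pos: [0.421, -0.3548, 0.0048]
orientation: [2.188, 2.255, 0.0]
contact_force: [-0.0, -0.3, -0.4]
grip_width: 0.0855
gripper_force: 0.0
```

Call:
apply_moves(
  moves=[
    [0,0,0,0,0,0.002,1],
    [0,0,0,0,0,0.002,1],
    [0,0,0,0,0,0.002,1],
    [0,0,0,0,0,0,1],
    [0,0,0,0,0,0,1],
    [0,0,0,0,0,0,1],
    [0,0,0,0,0,0,1],
    [0,0,0,0,0,0,1],
  ],
)

```text
clock: 6.53
tcp_pos: [0.421, -0.3548, -0.0011]
orientation: [2.187, 2.255, 0.0]
contact_force: [0.4, 0.2, 0.4]
grip_width: 0.0851
gripper_force: 0.0
```

```bash
python3 - <<'E'
from h import *
o=telemetry.get_obs();t=o["tcp_pos"];print(t,o["grip_width"],o["contact_force"])
i=grab_frame("scene");u,v=np.round(proj("scene",t)).astype(int);k=10;H,W=42,35
c=cv2.resize(i[v-H:v+H-26,u-W:u+W],None,fx=k,fy=k,interpolation=cv2.INTER_CUBIC);c=(255*(c/255.)**.35).astype(np.uint8)
for z,col in((0,(0,0,255)),(.038,(0,255,255))):
    for dx in(-.043,.043):
        p=proj("scene",[t[0]+dx,t[1],z]);q=((p-[u-W,v-H]+.5)*k).astype(int);cv2.circle(c,tuple(int(a) for a in q),4,col,-1)
cv2.imwrite("pics/g3.png",cv2.GaussianBlur(c,(9,9),0))
E
```

```text
[ 0.42102311 -0.35480343 -0.00110448] 0.08506728392723796 [0.43556603 0.23797728 0.35127711]
```

View pics/g3.png

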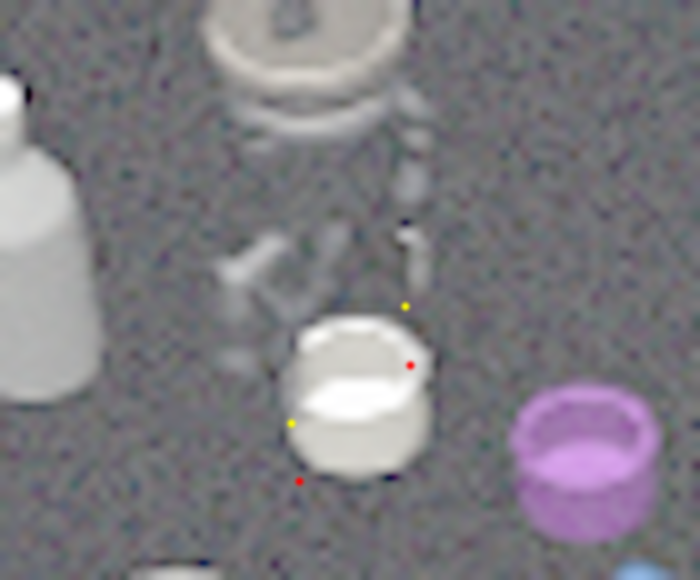

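The picture shows the dish free and upright at (355,400) in the crop, with the open fingers around it and their visible parts high up. The TCP reads -1 mm with no contact, so I'll carry on down slowly.

Call:
apply_moves(
  moves=[
    [0,0,0,0,0,0.002,1],
    [0,0,0,0,0,0.002,1],
    [0,0,0,0,0,0.002,1],
    [0,0,0,0,0,0.002,1],
    [0,0,0,0,0,0.001,1],
    [0,0,0,0,0,0,1],
    [0,0,0,0,0,0,1],
    [0,0,0,0,0,0,1],
  ],
)

```text
clock: 7.25
tcp_pos: [0.421, -0.3548, -0.0102]
orientation: [2.187, 2.255, 0.0]
contact_force: [0.1, 1.3, 0.5]
grip_width: 0.0854
gripper_force: 0.0
```

Call:
apply_moves(
  moves=[
    [0,0,0,0,0,0.001,1],
    [0,0,0,0,0,0.001,1],
    [0,0,0,0,0,0.001,1],
    [0,0,0,0,0,0.001,1],
    [0,0,0,0,0,0.001,1],
    [0,0,0,0,0,0,1],
    [0,0,0,0,0,0,1],
    [0,0,0,0,0,0,1],
  ],
)

```text
clock: 7.92
tcp_pos: [0.4209, -0.3547, -0.0152]
orientation: [-2.188, -2.255, -0.0]
contact_force: [-0.0, -0.2, 0.1]
grip_width: 0.0856
gripper_force: 0.0
```

No contact at -15 mm, where the tips should already have been on the bench. So the measured z reads too low, by about 30 mm or more.

Call:
apply_moves(
  moves=[
    [0,0,0,0,0,0.001,1],
    [0,0,0,0,0,0.001,1],
    [0,0,0,0,0,0.001,1],
    [0,0,0,0,0,0.001,1],
    [0,0,0,0,0,0,1],
    [0,0,0,0,0,0,1],
    [0,0,0,0,0,0,1],
    [0,0,0,0,0,0,1],
  ],
)

```text
clock: 8.58
tcp_pos: [0.421, -0.3548, -0.0192]
orientation: [2.188, 2.255, 0.0]
contact_force: [-0.8, 0.8, 0.0]
grip_width: 0.0851
gripper_force: 0.0
```

Call:
apply_moves(
  moves=[
    [0,0,0,0,0,0.001,1],
    [0,0,0,0,0,0.001,1],
    [0,0,0,0,0,0.001,1],
    [0,0,0,0,0,0.001,1],
    [0,0,0,0,0,0,1],
    [0,0,0,0,0,0,1],
    [0,0,0,0,0,0,1],
    [0,0,0,0,0,0,1],
  ],
)

```text
clock: 9.25
tcp_pos: [0.4209, -0.3548, -0.0232]
orientation: [2.188, 2.255, -0.0]
contact_force: [-0.8, -0.4, -0.4]
grip_width: 0.0854
gripper_force: 0.0
```

Call:
apply_moves(
  moves=[
    [0,0,0,0,0,0.001,1],
    [0,0,0,0,0,0.001,1],
    [0,0,0,0,0,0.001,1],
    [0,0,0,0,0,0,1],
    [0,0,0,0,0,0,1],
    [0,0,0,0,0,0,1],
    [0,0,0,0,0,0,1],
    [0,0,0,0,0,0,1],
  ],
)

```text
clock: 9.92
tcp_pos: [0.421, -0.3548, -0.0262]
orientation: [2.187, 2.255, 0.0]
contact_force: [-0.1, 0.0, 0.5]
grip_width: 0.0855
gripper_force: 0.0
```

```bash
python3 -c "
from h import *
go([.4218,-.3553,.006],.026)"
```

```text
t 9.92 tcp [ 0.421  -0.3548 -0.0262] yawY 0.03 tilt 0.01 w 0.0855 F [-0.1  0.   0.5] TURN 0.04 SHIFT [-0.0005  0.0008 -0.0322]
```

Call:
apply_moves(
  moves=[
    [0,0,0,0,0,0,0.8],
    [0,0,0,0,0,0,0.7],
    [0,0,0,0,0,0,0.6],
    [0,0,0,0,0,0,0.5],
    [0,0,0,0,0,0,0.4],
    [0,0,0,0,0,0,0.35],
    [0,0,0,0,0,0,0.3],
    [0,0,0,0,0,0,0.25],
  ],
  grip_force=25,
)

```text
clock: 10.58
tcp_pos: [0.421, -0.3548, -0.0259]
orientation: [2.188, 2.255, -0.0]
contact_force: [-1.6, 0.8, 5.4]
grip_width: 0.0594
gripper_force: 26.6
```

```bash
python3 - <<'E'
from h import *
o=telemetry.get_obs();t=o["tcp_pos"];print(t,o["grip_width"],o["contact_force"],o["gripper_force"])
out=[]
for n in("scene","top"):
    i=grab_frame(n);u,v=np.round(proj(n,[.4215,-.355,.02])).astype(int);k=10;H,W=30,20
    c=cv2.resize(i[v-H:v+H-10,u-W:u+W],None,fx=k,fy=k,interpolation=cv2.INTER_CUBIC);c=(255*(c/255.)**.4).astype(np.uint8)
    out.append(c)
cv2.imwrite("pics/g4.png",np.hstack(out))
E
```

```text
[ 0.42101727 -0.35479125 -0.02591223] 0.05944828549474347 [-1.57614566  0.75883272  5.39429295] 26.571517568081617
```

View pics/g4.png

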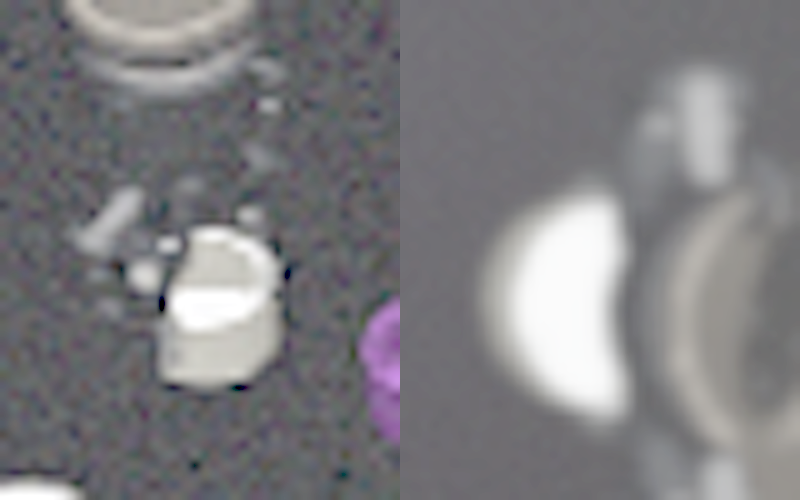

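The dish is gripped at 59.4 mm with 27 N. In the left crop it stands at (220,310) between the fingers. I'll lift it and check.

Call:
apply_moves(
  moves=[
    [0,0,0,0,0,-0.002,0.2],
    [0,0,0,0,0,-0.005,0.2],
    [0,0,0,0,0,-0.013,0.2],
    [0,0,0,0,0,-0.02,0.2],
    [0,0,0,0,0,-0.025,0.2],
    [0,0,0,0,0,-0.025,0.2],
    [0,0,0,0,0,-0.025,0.2],
    [0,0,0,0,0,-0.015,0.2],
  ],
  grip_force=30,
)

```text
clock: 11.35
tcp_pos: [0.422, -0.3554, 0.1074]
orientation: [2.185, 2.252, 0.001]
contact_force: [0.1, 0.0, -0.6]
grip_width: 0.0593
gripper_force: 32.7
```

Call:
apply_moves(
  moves=[
    [0,0,0,0,0,-0.01,0.2],
    [0,0,0,0,0,0,0.2],
    [0,0,0,0,0,0,0.2],
    [0,0,0,0,0,0,0.2],
    [0,0,0,0,0,0,0.2],
    [0,0,0,0,0,0,0.2],
    [0,0,0,0,0,0,0.2],
    [0,0,0,0,0,0,0.2],
  ],
)

```text
clock: 12.02
tcp_pos: [0.4207, -0.3545, 0.1132]
orientation: [-2.187, -2.254, 0.0]
contact_force: [0.3, -0.0, -1.7]
grip_width: 0.0594
gripper_force: 32.7
```

```bash
python3 - <<'E'
from fit import *
a=grab_frame("scene");b=grab_frame("top");cv2.imwrite("pics/s1.png",a);cv2.imwrite("pics/t1.png",b)
o=telemetry.get_obs();print(o["gripper_force"]);go([.567,-.078,.106],.026)
for h in(.10,.115,.13,.14,.15):
    print(h,proj("scene",[.421,-.355,h]).round(1),proj("scene",[.421,-.355,h+.038]).round(1),proj("top",[.421,-.355,h+.02]).round(1))
for n in("scene","top"):
    for s in silhouettes("dish",n)[:3]:
        e=s["extent"];m=s["mask"];g=cv2.imread("pics/%s1.png"%n[0]);print(n,round(s["p"],2),np.round(e,1),g[m].mean(0).round())
E
```

```text
32.70836563780904
t 12.12 tcp [ 0.4209 -0.3547  0.1135] yawY 0.03 tilt 0.02 w 0.0598 F [ 0.1  0.4 -1.2] TURN 0.04 SHIFT [0.2728 0.1533 0.0076]
0.1 [277.2 136.9] [276.5 130.5] [451.5 271.6]
0.115 [277.  134.4] [276.2 127.9] [453.2 271.8]
0.13 [276.7 131.9] [275.9 125.3] [454.9 272. ]
0.14 [276.5 130.2] [275.7 123.5] [456.  272.1]
0.15 [276.3 128.4] [275.5 121.7] [457.2 272.3]
scene 0.58 [302.2 160.1   9.5  14.3] [115.  39.  89.]
scene 0.52 [279.9 129.2  13.1  15.5] [157. 165. 167.]
top 0.69 [152.1 243.4  36.8  23.4] [117. 104.  96.]
top 0.64 [404.6 278.9  16.2  19.7] [174.  80. 141.]
top 0.54 [450.1 272.6  13.5  23.1] [214. 215. 215.]
```

Call:
apply_moves(
  moves=[
    [0,0,0,0.01,0.006,0,0.2],
    [0,0,0,0.02,0.011,0,0.2],
    [0,0,0,0.022,0.0125,0,0.2],
    [0,0,0,0.022,0.0125,0,0.2],
    [0,0,0,0.022,0.0125,0,0.2],
    [0,0,0,0.022,0.0125,0,0.2],
    [0,0,0,0.022,0.0125,0,0.2],
    [0,0,0,0.022,0.0125,0,0.2],
  ],
)

```text
clock: 12.88
tcp_pos: [0.5087, -0.1879, 0.114]
orientation: [2.187, 2.255, 0.001]
contact_force: [0.5, 0.1, -2.0]
grip_width: 0.0594
gripper_force: 32.7
```

Call:
apply_moves(
  moves=[
    [0,0,0,0.022,0.0125,0,0.2],
    [0,0,0,0.022,0.0125,0,0.2],
    [0,0,0,0.022,0.0125,0,0.2],
    [0,0,0,0.022,0.0125,0,0.2],
    [0,0,0,0.015,0.008,0,0.2],
    [0,0,0,0.008,0.004,0,0.2],
    [0,0,0,0,0,0,0.2],
    [0,0,0,0,0,0,0.2],
  ],
)

```text
clock: 13.55
tcp_pos: [0.5662, -0.0773, 0.1137]
orientation: [-2.187, -2.255, 0.001]
contact_force: [-1.0, -0.4, -0.3]
grip_width: 0.0592
gripper_force: 32.7
```

Call:
apply_moves(
  moves=[
    [0,0,0,0,0,0,0.2],
    [0,0,0,0,0,0,0.2],
    [0,0,0,0,0,0,0.2],
    [0,0,0,0,0,0,0.2],
    [0,0,0,0,0,0,0.2],
    [0,0,0,0,0,0,0.2],
    [0,0,0,0,0,0,0.2],
    [0,0,0,0,0,0,0.2],
  ],
)

```text
clock: 14.22
tcp_pos: [0.5666, -0.0773, 0.1138]
orientation: [2.188, 2.255, -0.0]
contact_force: [-0.4, 0.1, -2.8]
grip_width: 0.0596
gripper_force: 32.7
```

```bash
python3 - <<'E'
from fit import *
a=grab_frame("scene");b=grab_frame("top");cv2.imwrite("pics/s2.png",a);cv2.imwrite("pics/t2.png",b)
go([.567,-.078,-.002],.026)
c=lambda i,u,v:cv2.resize(i[v-25:v+25,u-20:u+20],None,fx=10,fy=10,interpolation=cv2.INTER_CUBIC)
ims=[]
for n,i in(("scene",a),("top",b)):
    u,v=np.round(proj(n,[.567,-.078,.13])).astype(int);m=c(i,u,v)
    for col,zs in(((0,0,255),.139),((0,255,0),.177)):
        P=[((proj(n,p)-[u-20,v-25]+.5)*10).astype(int) for p in cyl(.567,-.078,[(.03,zs)])[0]];cv2.polylines(m,[np.array(P,np.int32)],True,col,1)
    ims.append(m)
cv2.imwrite("pics/g5.png",np.hstack(ims))
E
```

```text
t 14.32 tcp [ 0.5666 -0.0772  0.1138] yawY 0.03 tilt 0.0 w 0.0595 F [ 0.2  0.1 -0.7] TURN 0.04 SHIFT [-0.0008  0.0004  0.1158]
```

View pics/g5.png

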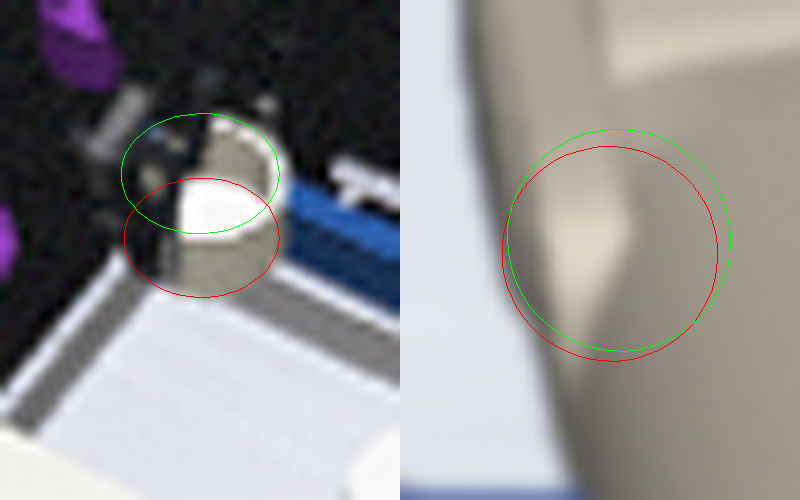

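The left crop shows the dish held level over the drawer, its bottom near 0.139 m as worked out from the lift. It sits within about 3 mm of the target outline; the covered dish is at the right bottom corner. Lowering now.

Call:
apply_moves(
  moves=[
    [0,0,0,0,0,0.005,0.2],
    [0,0,0,0,0,0.015,0.2],
    [0,0,0,0,0,0.02,0.2],
    [0,0,0,0,0,0.02,0.2],
    [0,0,0,0,0,0.018,0.2],
    [0,0,0,0,0,0.012,0.2],
    [0,0,0,0,0,0.008,0.2],
    [0,0,0,0,0,0.004,0.2],
  ],
)

```text
clock: 14.98
tcp_pos: [0.5661, -0.0771, 0.0107]
orientation: [-2.187, -2.254, 0.001]
contact_force: [0.1, -0.7, -1.6]
grip_width: 0.0594
gripper_force: 32.7
```

Call:
apply_moves(
  moves=[
    [0,0,0,0,0,0.003,0.2],
    [0,0,0,0,0,0.003,0.2],
    [0,0,0,0,0,0.002,0.2],
    [0,0,0,0,0,0.001,0.2],
    [0,0,0,0,0,0,0.2],
    [0,0,0,0,0,0,0.2],
    [0,0,0,0,0,0,0.2],
    [0,0,0,0,0,0,0.2],
  ],
)

```text
clock: 15.65
tcp_pos: [0.5668, -0.0773, 0.0031]
orientation: [2.187, 2.254, 0.0]
contact_force: [-0.6, -0.2, -1.5]
grip_width: 0.0593
gripper_force: 32.7
```

Call:
apply_moves(
  moves=[
    [0,0,0,0,0,0.001,0.2],
    [0,0,0,0,0,0.001,0.2],
    [0,0,0,0,0,0.001,0.2],
    [0,0,0,0,0,0.001,0.2],
    [0,0,0,0,0,0,0.2],
    [0,0,0,0,0,0,0.2],
    [0,0,0,0,0,0,0.2],
    [0,0,0,0,0,0,0.2],
  ],
)

```text
clock: 16.32
tcp_pos: [0.5666, -0.0772, -0.0012]
orientation: [2.188, 2.255, 0.0]
contact_force: [0.1, -0.6, -1.3]
grip_width: 0.0596
gripper_force: 32.7
```

Call:
apply_moves(
  moves=[
    [0,0,0,0,0,0.001,0.2],
    [0,0,0,0,0,0.001,0.2],
    [0,0,0,0,0,0.001,0.2],
    [0,0,0,0,0,0,0.2],
    [0,0,0,0,0,0,0.2],
    [0,0,0,0,0,0,0.2],
    [0,0,0,0,0,0,0.2],
    [0,0,0,0,0,0,0.2],
  ],
)

```text
clock: 16.98
tcp_pos: [0.5666, -0.0773, -0.0042]
orientation: [2.188, 2.255, 0.0]
contact_force: [0.4, -0.5, -0.6]
grip_width: 0.0598
gripper_force: 32.7
```

Call:
apply_moves(
  moves=[
    [0,0,0,0,0,0.0005,0.2],
    [0,0,0,0,0,0.0005,0.2],
    [0,0,0,0,0,0,0.2],
    [0,0,0,0,0,0,0.2],
    [0,0,0,0,0,0,0.2],
    [0,0,0,0,0,0,0.2],
    [0,0,0,0,0,0,0.2],
    [0,0,0,0,0,0,0.2],
  ],
)

```text
clock: 17.65
tcp_pos: [0.5667, -0.0772, -0.0052]
orientation: [2.188, 2.255, 0.0]
contact_force: [1.1, -0.4, -1.4]
grip_width: 0.0589
gripper_force: 32.9
```

Call:
apply_moves(
  moves=[
    [0,0,0,0,0,0.0005,0.2],
    [0,0,0,0,0,0.0005,0.2],
    [0,0,0,0,0,0,0.2],
    [0,0,0,0,0,0,0.2],
    [0,0,0,0,0,0,0.2],
    [0,0,0,0,0,0,0.2],
    [0,0,0,0,0,0,0.2],
    [0,0,0,0,0,0,0.2],
  ],
)

```text
clock: 18.32
tcp_pos: [0.5669, -0.0773, -0.0058]
orientation: [2.187, 2.254, 0.0]
contact_force: [-0.9, -0.1, 4.9]
grip_width: 0.0593
gripper_force: 33.3
```

The dish touched down at the predicted height (4.9 N). Releasing slowly and retreating.

Call:
apply_moves(
  moves=[
    [0,0,0,0,0,0,0.4],
    [0,0,0,0,0,0,0.45],
    [0,0,0,0,0,0,0.5],
    [0,0,0,0,0,0,0.55],
    [0,0,0,0,0,0,0.6],
    [0,0,0,0,0,0,0.65],
    [0,0,0,0,0,0,0.65],
    [0,0,0,0,0,0,0.65],
  ],
)

```text
clock: 18.98
tcp_pos: [0.5665, -0.0772, -0.0063]
orientation: [-2.187, -2.255, 0.0]
contact_force: [0.6, 0.7, 0.2]
grip_width: 0.0706
gripper_force: 0.0
```

Call:
apply_moves(
  moves=[
    [0,0,0,0,0,-0.002,0.65],
    [0,0,0,0,0,-0.005,0.65],
    [0,0,0,0,0,-0.01,0.65],
    [0,0,0,0,0,-0.015,0.65],
    [0,0,0,0,0,-0.022,0.65],
    [0,0,0,0,0,-0.03,0.65],
    [0,0,0,0,0,-0.03,0.65],
    [0,0,0,0,0,-0.026,0.65],
  ],
)

```text
clock: 19.65
tcp_pos: [0.5665, -0.0771, 0.1366]
orientation: [2.187, 2.255, 0.001]
contact_force: [1.2, -0.7, 0.5]
grip_width: 0.0705
gripper_force: 0.0
```

```bash
python3 -c "
from h import *
go([.575,-.3413,.134],.026)"
```

```text
t 19.65 tcp [ 0.5665 -0.0771  0.1366] yawY 0.031 tilt 0.05 w 0.0705 F [ 1.2 -0.7  0.5] TURN 0.04 SHIFT [-0.2643  0.0016  0.0026]
```

Call:
apply_moves(
  moves=[
    [0,0,0,-0.01,0,0,0.6],
    [0,0,0,-0.02,0,0,0.3],
    [0,0,0,-0.025,0,0,0],
    [0,0,0,-0.025,0,0,-0.2],
    [0,0,0,-0.025,0,0,-0.2],
    [0,0,0,-0.025,0,0,-0.2],
    [0,0,0,-0.025,0,0,-0.2],
    [0,0,0,-0.025,0,0,-0.2],
  ],
)

```text
clock: 20.32
tcp_pos: [0.5714, -0.2585, 0.1343]
orientation: [-2.188, -2.255, 0.0]
contact_force: [0.5, 0.2, 0.5]
grip_width: 0.0342
gripper_force: 0.0
```

Call:
apply_moves(
  moves=[
    [0,0,0,-0.025,0,0,-0.2],
    [0,0,0,-0.025,0,0,-0.2],
    [0,0,0,-0.02,0,0,-0.2],
    [0,0,0,-0.014,0,0,-0.2],
    [0,0,0,0,0,0,-0.2],
    [0,0,0,0,0,0,-0.2],
    [0,0,0,0,0,0,-0.2],
    [0,0,0,0,0,0,-0.2],
  ],
)

```text
clock: 20.98
tcp_pos: [0.5751, -0.3388, 0.134]
orientation: [-2.184, -2.257, -0.001]
contact_force: [-0.5, 0.4, 0.0]
grip_width: 0.034
gripper_force: 0.0
```

```bash
python3 - <<'E'
from fit import *
a=grab_frame("scene");b=grab_frame("top");cv2.imwrite("pics/s3.png",a);cv2.imwrite("pics/t3.png",b)
c=lambda i,u,v:cv2.resize(i[v-22:v+22,u-20:u+20],None,fx=10,fy=10,interpolation=cv2.INTER_CUBIC)
ims=[]
for n,i in(("scene",a),("top",b)):
    u,v=np.round(proj(n,[.5667,-.0773,.04])).astype(int);m=c(i,u,v)
    for col,zs in(((0,0,255),.02),((0,255,0),.058)):
        P=[((proj(n,p)-[u-20,v-22]+.5)*10).astype(int) for p in cyl(.5667,-.0773,[(.03,zs)])[0]];cv2.polylines(m,[np.array(P,np.int32)],True,col,1)
    ims.append(m)
cv2.imwrite("pics/g6.png",np.hstack(ims))
go([.575,-.3413,.02],.026)
E
```

```text
t 21.08 tcp [ 0.575  -0.3394  0.134 ] yawY 0.032 tilt 0.03 w 0.0339 F [-0.1  0.1 -0.1] TURN 0.06 SHIFT [-2.00e-03 -1.00e-04  1.14e-01]
```

View pics/g6.png

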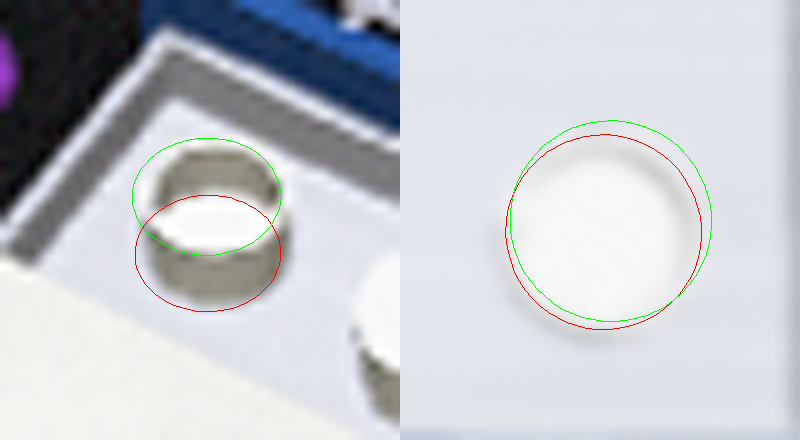

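The crop shows the dish upright in the drawer's right half, within a few mm of the outline (about 1 px to the right in the scene view). I'll fit it the same way as before, using its bright floor.

```bash
cat > ff.py <<'E'
from fit import *
def model(cam,x,y,z0):
    S=16;P=[np.array([proj(cam,p) for p in cyl(x,y,[(.026,z)])[0]]) for z in(z0+.005,z0+.038)]
    A=np.vstack(P);lo=np.floor(A.min(0));wh=((np.ceil(A.max(0))+1-lo)*S).astype(int);m=[]
    for p in P:
        k=np.zeros((wh[1],wh[0]),np.uint8);cv2.fillConvexPoly(k,np.round((p-lo)*S).astype(np.int32),1);m.append(k)
    M=cv2.moments(m[0]&m[1],True);return lo+np.array([M["m10"],M["m01"]])/M["m00"]/S,M["m00"]/S/S
def meas(img,c,thr,h=14):
    u,v=np.round(c).astype(int);g=cv2.resize(cv2.cvtColor(img[v-h:v+h+1,u-h:u+h+1],cv2.COLOR_BGR2GRAY),None,fx=8,fy=8,interpolation=cv2.INTER_CUBIC)
    n,l,s,cc=cv2.connectedComponentsWithStats((g>thr).astype(np.uint8));i=l[h*8+4,h*8+4]
    return np.array([u-h,v-h])+(cc[i]+.5)/8-.5,s[i,4]/64
for nm,z0,x0,fs in(("before",0,(.4215,-.355),{"scene":"scene0","top":"top0"}),("now",.02,(.5667,-.0765),{"scene":"s3","top":"t3"})):
    for n,f in fs.items():
        im=cv2.imread(f"pics/{f}.png");c,_=model(n,*x0,z0)
        for thr in(225,235,242,247):
            m,a=meas(im,c,thr)
            s=least_squares(lambda p:model(n,*p,z0)[0]-m,x0,diff_step=1e-2).x;print(nm,n,thr,"area",round(a),round(model(n,*s,z0)[1]),s.round(4))
E
python3 ff.py
```

```text
before scene 225 area 27 21 [ 0.4247 -0.3511]
before scene 235 area 24 21 [ 0.4245 -0.351 ]
before scene 242 area 21 21 [ 0.4243 -0.3504]
before scene 247 area 19 21 [ 0.4241 -0.3504]
before top 225 area 196 188 [ 0.4223 -0.3507]
before top 235 area 178 188 [ 0.4223 -0.3507]
before top 242 area 151 188 [ 0.4221 -0.3508]
before top 247 area 841 187 [ 0.422  -0.3536]
now scene 225 area 48 42 [ 0.5653 -0.0734]
now scene 235 area 44 42 [ 0.5653 -0.0734]
now scene 242 area 41 42 [ 0.5655 -0.0733]
now scene 247 area 37 42 [ 0.5657 -0.0732]
now top 225 area 743 213 [ 0.5689 -0.0769]
now top 235 area 214 215 [ 0.5619 -0.0735]
now top 242 area 173 215 [ 0.562  -0.0739]
now top 247 area 787 213 [ 0.5675 -0.0769]
```

Call:
apply_moves(
  moves=[
    [0,0,0,-0.002,0,0.005,-0.2],
    [0,0,0,0,0,0.018,-0.2],
    [0,0,0,0,0,0.025,-0.2],
    [0,0,0,0,0,0.025,-0.2],
    [0,0,0,0,0,0.025,-0.2],
    [0,0,0,0,0,0.018,-0.2],
    [0,0,0,0,0,0.012,-0.2],
    [0,0,0,0,0,0.006,-0.2],
  ],
)

```text
clock: 21.75
tcp_pos: [0.5736, -0.3423, -0.0024]
orientation: [-2.185, -2.253, 0.001]
contact_force: [0.4, -1.2, 0.2]
grip_width: 0.034
gripper_force: 0.0
```

Call:
apply_moves(
  moves=[
    [0,0,0,0,0,0.003,-0.2],
    [0,0,0,0,0,0.003,-0.2],
    [0,0,0,0,0,0.002,-0.2],
    [0,0,0,0,0,0,-0.2],
    [0,0,0,0,0,0,-0.2],
    [0,0,0,0,0,0,-0.2],
    [0,0,0,0,0,0,-0.2],
    [0,0,0,0,0,0,-0.2],
  ],
)

```text
clock: 22.42
tcp_pos: [0.5748, -0.3433, -0.0078]
orientation: [2.187, 2.254, 0.0]
contact_force: [0.7, -0.2, -0.5]
grip_width: 0.0341
gripper_force: 0.0
```

Call:
apply_moves(
  moves=[
    [0,0,0,0,0,0.001,-0.2],
    [0,0,0,0,0,0.001,-0.2],
    [0,0,0,0,0,0.001,-0.2],
    [0,0,0,0,0,0.001,-0.2],
    [0,0,0,0,0,0,-0.2],
    [0,0,0,0,0,0,-0.2],
    [0,0,0,0,0,0,-0.2],
    [0,0,0,0,0,0,-0.2],
  ],
)

```text
clock: 23.08
tcp_pos: [0.5747, -0.3431, -0.0122]
orientation: [2.187, 2.255, 0.0]
contact_force: [-0.1, 0.6, 0.2]
grip_width: 0.034
gripper_force: 0.0
```

Call:
apply_moves(
  moves=[
    [0,0,0,0.002,0,0,-0.2],
    [0,0,0,0,0,0.001,-0.2],
    [0,0,0,0,0,0.001,-0.2],
    [0,0,0,0,0,0.001,-0.2],
    [0,0,0,0,0,0.001,-0.2],
    [0,0,0,0,0,0,-0.2],
    [0,0,0,0,0,0,-0.2],
    [0,0,0,0,0,0,-0.2],
  ],
)

```text
clock: 23.75
tcp_pos: [0.5746, -0.3412, -0.0162]
orientation: [2.188, 2.255, -0.0]
contact_force: [-1.3, 0.8, 0.1]
grip_width: 0.0343
gripper_force: 0.0
```

Call:
apply_moves(
  moves=[
    [0,0,0,0,0,0.001,-0.2],
    [0,0,0,0,0,0.001,-0.2],
    [0,0,0,0,0,0.001,-0.2],
    [0,0,0,0,0,0,-0.2],
    [0,0,0,0,0,0,-0.2],
    [0,0,0,0,0,0,-0.2],
    [0,0,0,0,0,0,-0.2],
    [0,0,0,0,0,0,-0.2],
  ],
)

```text
clock: 24.42
tcp_pos: [0.5746, -0.3412, -0.0191]
orientation: [2.188, 2.255, 0.0]
contact_force: [0.4, -0.2, 0.0]
grip_width: 0.0343
gripper_force: 0.0
```

Call:
apply_moves(
  moves=[
    [0,0,0,0,0,0.001,-0.2],
    [0,0,0,0,0,0.001,-0.2],
    [0,0,0,0,0,0,-0.2],
    [0,0,0,0,0,0,-0.2],
    [0,0,0,0,0,0,-0.2],
    [0,0,0,0,0,0,-0.2],
    [0,0,0,0,0,0,-0.2],
    [0,0,0,0,0,0,-0.2],
  ],
)

```text
clock: 25.08
tcp_pos: [0.5748, -0.3412, -0.0202]
orientation: [2.187, 2.254, -0.0]
contact_force: [-2.6, 1.2, 7.9]
grip_width: 0.0339
gripper_force: 3.8
```

The tips touched the lid's disc at z -20 mm. Backing off 3 mm and closing on the knob.

Call:
apply_moves(
  moves=[
    [0,0,0,0,0,-0.003,-0.2],
    [0,0,0,0,0,-0.001,-0.2],
    [0,0,0,0,0,0,-0.3],
    [0,0,0,0,0,0,-0.4],
    [0,0,0,0,0,0,-0.5],
    [0,0,0,0,0,0,-0.6],
    [0,0,0,0,0,0,-0.7],
    [0,0,0,0,0,0,-0.7],
  ],
  grip_force=30,
)

```text
clock: 25.75
tcp_pos: [0.5745, -0.3411, -0.0173]
orientation: [-2.187, -2.255, 0.0]
contact_force: [-0.1, 1.2, 0.8]
grip_width: 0.0167
gripper_force: 29.2
```

Call:
apply_moves(
  moves=[
    [0,0,0,0,0,0,-0.75],
    [0,0,0,0,0,0,-0.75],
    [0,0,0,0,0,0,-0.75],
    [0,0,0,0,0,0,-0.75],
    [0,0,0,0,0,0,-0.75],
    [0,0,0,0,0,0,-0.75],
    [0,0,0,0,0,0,-0.75],
    [0,0,0,0,0,0,-0.75],
  ],
)

```text
clock: 26.42
tcp_pos: [0.5746, -0.3411, -0.0173]
orientation: [-2.187, -2.255, -0.0]
contact_force: [-0.5, -0.0, -1.1]
grip_width: 0.017
gripper_force: 29.2
```

```bash
python3 -c "
from h import *
print(telemetry.get_obs()['gripper_force']);go([.5667,-.0757,.12],.026)"
```

```text
29.249543845653534
t 26.42 tcp [ 0.5746 -0.3411 -0.0173] yawY 0.03 tilt 0.0 w 0.017 F [-0.5 -0.  -1.1] TURN 0.04 SHIFT [ 0.2655 -0.001  -0.1372]
```

Call:
apply_moves(
  moves=[
    [0,0,0,0,0,-0.003,-0.75],
    [0,0,0,0,0,-0.008,-0.75],
    [0,0,0,0,0,-0.016,-0.75],
    [0,0,0,0,0,-0.025,-0.75],
    [0,0,0,0,0,-0.03,-0.75],
    [0,0,0,0,0,-0.03,-0.75],
    [0,0,0,0,0,-0.018,-0.75],
    [0,0,0,0,0,-0.007,-0.75],
  ],
)

```text
clock: 27.08
tcp_pos: [0.5768, -0.342, 0.1245]
orientation: [2.183, 2.25, 0.003]
contact_force: [0.6, -0.2, -1.4]
grip_width: 0.0171
gripper_force: 29.3
```

Call:
apply_moves(
  moves=[
    [0,0,0,0.008,0,0,-0.75],
    [0,0,0,0.018,0,0,-0.75],
    [0,0,0,0.022,0,0,-0.75],
    [0,0,0,0.022,0,0,-0.75],
    [0,0,0,0.022,0,0,-0.75],
    [0,0,0,0.022,0,0,-0.75],
    [0,0,0,0.022,0,0,-0.75],
    [0,0,0,0.022,0,0,-0.75],
  ],
)

```text
clock: 27.75
tcp_pos: [0.5681, -0.1812, 0.1179]
orientation: [-2.185, -2.253, 0.002]
contact_force: [1.2, 0.6, -0.5]
grip_width: 0.017
gripper_force: 29.3
```

Call:
apply_moves(
  moves=[
    [0,0,0,0.022,0,0,-0.75],
    [0,0,0,0.022,0,0,-0.75],
    [0,0,0,0.022,0,0,-0.75],
    [0,0,0,0.02,-0.001,0,-0.75],
    [0,0,0,0.014,0,0,-0.75],
    [0,0,0,0.0075,0,0,-0.75],
    [0,0,0,0,0,0,-0.75],
    [0,0,0,0,0,0,-0.75],
  ],
)

```text
clock: 28.42
tcp_pos: [0.5649, -0.076, 0.119]
orientation: [-2.186, -2.255, 0.002]
contact_force: [0.4, -0.3, -0.9]
grip_width: 0.0166
gripper_force: 29.3
```

Call:
apply_moves(
  moves=[
    [0,0,0,0,0,0.01,-0.75],
    [0,0,0,0,0,0.02,-0.75],
    [0,0,0,0,0,0.02,-0.75],
    [0,0,0,0,0,0.01,-0.75],
    [0,0,0,0,0,0,-0.75],
    [0,0,0,0,0,0,-0.75],
    [0,0,0,0,0,0,-0.75],
    [0,0,0,0,0,0,-0.75],
  ],
)

```text
clock: 29.08
tcp_pos: [0.5665, -0.076, 0.0608]
orientation: [2.187, 2.253, 0.002]
contact_force: [-0.1, 0.6, 0.1]
grip_width: 0.0164
gripper_force: 29.4
```

```bash
python3 - <<'E'
from fit import *
go([.5667,-.0757,.0327],.026)
o=telemetry.get_obs();print(o["gripper_force"]);t=o["tcp_pos"];zl=t[2]+.0173
a=grab_frame("scene");cv2.imwrite("pics/s4.png",a);print("lid z",zl)
n="scene";u,v=np.round(proj(n,[.566,-.076,.07])).astype(int);k=12
m=cv2.resize(a[v-24:v+22,u-24:u+24],None,fx=k,fy=k,interpolation=cv2.INTER_CUBIC)
for col,q,zs in(((0,0,255),.03,.02),((0,200,0),.03,.058),((255,0,255),.033,zl+.008),((255,0,0),.033,zl+.013)):
    P=[((proj(n,p)-[u-24,v-24]+.5)*k).astype(int) for p in cyl(t[0],t[1],[(q,zs)])[0]];cv2.polylines(m,[np.array(P,np.int32)],True,col,1)
cv2.imwrite("pics/g7.png",m)
E
```

```text
t 29.08 tcp [ 0.5665 -0.076   0.0608] yawY 0.03 tilt 0.11 w 0.0164 F [-0.1  0.6  0.1] TURN 0.04 SHIFT [0.0003 0.0002 0.0281]
29.352177679538727
lid z 0.07814206821672931
```

View pics/g7.png

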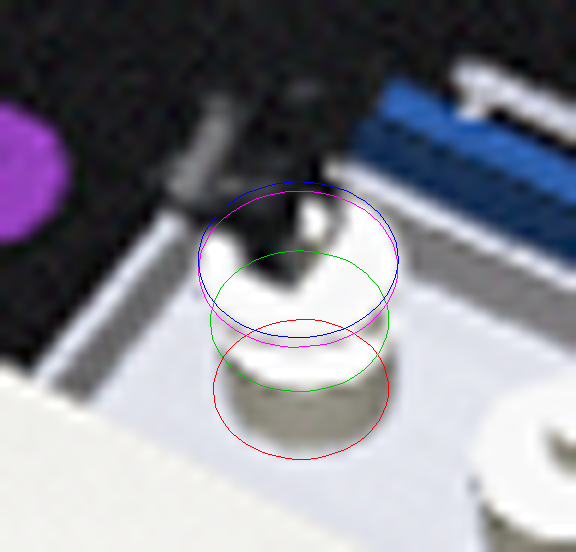

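The view shows the lid held level above the dish, with the lid outline matching. The dish's bottom edge (crop centre about (309,385)) lies about 0.6 px to the right of its outline, so I'll measure the offset numerically before lowering.

```bash
cat > e.py <<'E'
from fit import *
from scipy.ndimage import map_coordinates
from scipy.optimize import minimize
def arc(x,y,q,z,lo,hi): # front arc facing scene cam
    c=calibration("scene")["world_from_camera"];a0=np.arctan2(c[1][3]-y,c[0][3]-x);a=a0+np.radians(np.linspace(lo,hi,80))
    return np.c_[x+q*np.cos(a),y+q*np.sin(a),np.full(80,z)]
def score(im,p,parts):
    s=0
    for q,z,w in parts:
        A=np.array([proj("scene",P) for P in arc(*p,q,z,-w,w)]);B=np.array([proj("scene",P) for P in arc(*p,q+.004,z,-w,w)])
        d=B-A;d/=np.linalg.norm(d,axis=1)[:,None]
        o,i=A+.8*d,A-.8*d
        s+=np.abs((map_coordinates(im,[o[:,1],o[:,0]],order=1)-map_coordinates(im,[i[:,1],i[:,0]],order=1)).mean())
    return s
def best(f,x0,parts):
    im=cv2.cvtColor(cv2.imread(f"pics/{f}.png"),cv2.COLOR_BGR2GRAY).astype(float)
    g=[(score(im,(x0[0]+a,x0[1]+b),parts),a,b) for a in np.arange(-.007,.0071,.001) for b in np.arange(-.007,.0071,.001)]
    g.sort(reverse=True);k=np.array(g[:8]);w=k[:,0]-k[-1,0]+1e-6;return (np.array(x0)+(k[:,1:]*w[:,None]).sum(0)/w.sum()).round(4),round(g[0][0],1)
E
python3 - <<'E'
from e import *
print("dish0 base",best("scene0",(.421,-.355),[(.03,0,80)]))
print("dish now base",best("s3",(.5667,-.0773),[(.03,.02,80)]), "s4",best("s4",(.5667,-.0773),[(.03,.02,80)]))
print("lid0",best("scene0",(.575,-.341),[(.033,.0105,75)]))
print("lid now",best("s4",(.5665,-.076),[(.033,.0886,60)]))
print("covered base",best("s4",(.572,.03),[(.03,.02,80)]),"lid",best("s4",(.572,.03),[(.033,.0605,80)]))
E
```

```text
dish0 base (array([ 0.4215, -0.3521]), np.float64(98.8))
dish now base (array([ 0.5618, -0.0751]), np.float64(74.1)) s4 (array([ 0.5618, -0.075 ]), np.float64(74.6))
lid0 (array([ 0.5752, -0.3396]), np.float64(200.9))
lid now (array([ 0.5641, -0.077 ]), np.float64(36.3))
covered base (array([0.5671, 0.0324]), np.float64(74.7)) lid (array([0.5675, 0.0329]), np.float64(79.0))
```

Call:
apply_moves(
  moves=[
    [0,0,0,0.0015,-0.001,0,-0.75],
    [0,0,0,0,0,0.003,-0.75],
    [0,0,0,0,0,0.004,-0.75],
    [0,0,0,0,0,0.004,-0.75],
    [0,0,0,0,0,0.003,-0.75],
    [0,0,0,0,0,0.002,-0.75],
    [0,0,0,0,0,0,-0.75],
    [0,0,0,0,0,0,-0.75],
  ],
)

```text
clock: 29.8
tcp_pos: [0.5644, -0.0743, 0.0436]
orientation: [-2.187, -2.255, 0.0]
contact_force: [-0.1, 1.1, -1.0]
grip_width: 0.0167
gripper_force: 29.4
```

Call:
apply_moves(
  moves=[
    [0,0,0,0,0,0.001,-0.75],
    [0,0,0,0,0,0.001,-0.75],
    [0,0,0,0,0,0.001,-0.75],
    [0,0,0,0,0,0.001,-0.75],
    [0,0,0,0,0,0,-0.75],
    [0,0,0,0,0,0,-0.75],
    [0,0,0,0,0,0,-0.75],
    [0,0,0,0,0,0,-0.75],
  ],
)

```text
clock: 30.47
tcp_pos: [0.5646, -0.0743, 0.0399]
orientation: [2.188, 2.255, 0.0]
contact_force: [-1.3, -1.3, -0.4]
grip_width: 0.0167
gripper_force: 29.4
```

Call:
apply_moves(
  moves=[
    [0,0,0,0,0,0.001,-0.75],
    [0,0,0,0,0,0.001,-0.75],
    [0,0,0,0,0,0,-0.75],
    [0,0,0,0,0,0,-0.75],
    [0,0,0,0,0,0,-0.75],
    [0,0,0,0,0,0,-0.75],
    [0,0,0,0,0,0,-0.75],
    [0,0,0,0,0,0,-0.75],
  ],
)

```text
clock: 31.13
tcp_pos: [0.5646, -0.0743, 0.0378]
orientation: [2.188, 2.255, 0.0]
contact_force: [0.6, -0.1, -0.7]
grip_width: 0.017
gripper_force: 29.4
```

Call:
apply_moves(
  moves=[
    [0,0,0,0,0,0.001,-0.75],
    [0,0,0,0,0,0.001,-0.75],
    [0,0,0,0,0,0,-0.75],
    [0,0,0,0,0,0,-0.75],
    [0,0,0,0,0,0,-0.75],
    [0,0,0,0,0,0,-0.75],
    [0,0,0,0,0,0,-0.75],
    [0,0,0,0,0,0,-0.75],
  ],
)

```text
clock: 31.8
tcp_pos: [0.5645, -0.0743, 0.0358]
orientation: [2.188, 2.255, -0.0]
contact_force: [-0.2, 0.2, -0.9]
grip_width: 0.0165
gripper_force: 29.4
```

Call:
apply_moves(
  moves=[
    [0,0,0,0,0,0.001,-0.75],
    [0,0,0,0,0,0.001,-0.75],
    [0,0,0,0,0,0,-0.75],
    [0,0,0,0,0,0,-0.75],
    [0,0,0,0,0,0,-0.75],
    [0,0,0,0,0,0,-0.75],
    [0,0,0,0,0,0,-0.75],
    [0,0,0,0,0,0,-0.75],
  ],
)

```text
clock: 32.47
tcp_pos: [0.5645, -0.0743, 0.0338]
orientation: [-2.188, -2.255, 0.0]
contact_force: [1.0, -0.6, -0.5]
grip_width: 0.017
gripper_force: 29.3
```

Call:
apply_moves(
  moves=[
    [0,0,0,0,0,0.0005,-0.75],
    [0,0,0,0,0,0.0005,-0.75],
    [0,0,0,0,0,0,-0.75],
    [0,0,0,0,0,0,-0.75],
    [0,0,0,0,0,0,-0.75],
    [0,0,0,0,0,0,-0.75],
    [0,0,0,0,0,0,-0.75],
    [0,0,0,0,0,0,-0.75],
  ],
)

```text
clock: 33.13
tcp_pos: [0.5645, -0.0743, 0.0328]
orientation: [2.188, 2.255, -0.0]
contact_force: [0.3, -0.3, -1.0]
grip_width: 0.0167
gripper_force: 29.3
```

Call:
apply_moves(
  moves=[
    [0,0,0,0,0,0.0005,-0.75],
    [0,0,0,0,0,0,-0.75],
    [0,0,0,0,0,0,-0.75],
    [0,0,0,0,0,0,-0.75],
    [0,0,0,0,0,0,-0.75],
    [0,0,0,0,0,0,-0.75],
    [0,0,0,0,0,0,-0.75],
    [0,0,0,0,0,0,-0.75],
  ],
)

```text
clock: 33.8
tcp_pos: [0.5648, -0.0743, 0.0326]
orientation: [2.187, 2.254, 0.0]
contact_force: [-0.8, -0.6, 6.1]
grip_width: 0.0165
gripper_force: 29.8
```

The lid seated at exactly the predicted height (z 32.6 mm, 6 N). Releasing and going up.

Call:
apply_moves(
  moves=[
    [0,0,0,0,0,0,-0.6],
    [0,0,0,0,0,0,-0.5],
    [0,0,0,0,0,0,-0.4],
    [0,0,0,0,0,0,-0.3],
    [0,0,0,0,0,0,-0.3],
    [0,0,0,0,0,-0.002,-0.3],
    [0,0,0,0,0,-0.005,-0.3],
    [0,0,0,0,0,-0.01,-0.3],
  ],
)

```text
clock: 34.47
tcp_pos: [0.5636, -0.0743, 0.0489]
orientation: [-2.186, -2.254, 0.002]
contact_force: [-0.5, 0.5, 0.7]
grip_width: 0.03
gripper_force: 0.0
```

Call:
apply_moves(
  moves=[
    [0,0,0,0,0,-0.015,-0.3],
    [0,0,0,0,0,-0.02,-0.3],
    [0,0,0,0,0,-0.025,-0.3],
    [0,0,0,0,0,-0.025,-0.3],
    [0,0,0,0,0,-0.015,-0.4],
    [0,0,0,0,0,-0.005,-0.4],
    [0,0,0,0,0,0,-0.4],
    [0,0,0,0,0,0,-0.4],
  ],
)

```text
clock: 35.13
tcp_pos: [0.5642, -0.0744, 0.1541]
orientation: [2.188, 2.255, -0.0]
contact_force: [-0.4, -0.1, -0.4]
grip_width: 0.0256
gripper_force: 0.0
```

```bash
python3 - <<'E'
from h import *
go([.452,-.024,.155],.026)
E
```

```text
t 35.13 tcp [ 0.5642 -0.0744  0.1541] yawY 0.03 tilt 0.02 w 0.0256 F [-0.4 -0.1 -0.4] TURN 0.04 SHIFT [ 0.0533 -0.1108 -0.0009]
```

Call:
apply_moves(
  moves=[
    [0,0,0,0.005,-0.008,0,-0.4],
    [0,0,0,0.008,-0.017,0,-0.4],
    [0,0,0,0.01,-0.02,0,-0.4],
    [0,0,0,0.01,-0.02,0,-0.4],
    [0,0,0,0.01,-0.02,0,-0.4],
    [0,0,0,0.007,-0.015,0,-0.4],
    [0,0,0,0.0033,-0.0083,0,-0.4],
    [0,0,0,0,0,0,-0.4],
  ],
)

```text
clock: 35.8
tcp_pos: [0.452, -0.0237, 0.1534]
orientation: [-2.185, -2.255, 0.004]
contact_force: [-0.4, 0.3, -0.7]
grip_width: 0.0257
gripper_force: 0.0
```

Call:
apply_moves(
  moves=[
    [0,0,0,0,0,0.01,-0.4],
    [0,0,0,0,0,0.02,-0.4],
    [0,0,0,0,0,0.02,-0.4],
    [0,0,0,0,0,0.01,-0.4],
    [0,0,0,0,0,0,-0.4],
    [0,0,0,0,0,0,-0.4],
    [0,0,0,0,0,0,-0.4],
    [0,0,0,0,0,0,-0.4],
  ],
)

```text
clock: 36.47
tcp_pos: [0.4556, -0.0243, 0.0951]
orientation: [2.187, 2.254, 0.002]
contact_force: [-0.9, -0.2, 0.4]
grip_width: 0.0256
gripper_force: 0.0
```

```bash
python3 - <<'E'
from e import *
go([.4545,-.024,.016],.026)
b=grab_frame("top");a=grab_frame("scene");cv2.imwrite("pics/s5.png",a)
print("dish base",best("s5",(.5640,-.075),[(.03,.02,80)]),"lid",best("s5",(.564,-.075),[(.033,.0605,75)]),"wide lid",best("s5",(.564,-.075),[(.033,.0605,95)]),"covered lid",best("s5",(.569,.032),[(.033,.0605,75)]))
for s in silhouettes("covered_dish","top")[:3]: print(round(s["p"],2),np.round(s["extent"],1))
for s in silhouettes("covered_dish","scene")[:3]: print(round(s["p"],2),np.round(s["extent"],1))
E
```

```text
t 36.47 tcp [ 0.4556 -0.0243  0.0951] yawY 0.03 tilt 0.1 w 0.0256 F [-0.9 -0.2  0.4] TURN 0.04 SHIFT [ 0.0003 -0.0013  0.0791]
dish base (array([ 0.5619, -0.0751]), np.float64(75.7)) lid (array([ 0.5651, -0.0735]), np.float64(80.5)) wide lid (array([ 0.5653, -0.0739]), np.float64(67.3)) covered lid (array([0.5678, 0.0327]), np.float64(82.9))
0.92 [317.1 216.2  21.9  23.3]
0.48 [335.1 206.5  19.   19. ]
0.18 [235.3 154.6  19.4  23.4]
```

Call:
apply_moves(
  moves=[
    [0,0,0,0,-0.001,0.008,-0.4],
    [0,0,0,0,0,0.015,-0.4],
    [0,0,0,0,0,0.01,-0.4],
    [0,0,0,0,0,0.005,-0.4],
    [0,0,0,0,0,0.004,-0.4],
    [0,0,0,0,0,0,-0.4],
    [0,0,0,0,0,0,-0.4],
    [0,0,0,0,0,0,-0.4],
  ],
)

```text
clock: 37.33
tcp_pos: [0.454, -0.0243, 0.0526]
orientation: [2.187, 2.254, 0.001]
contact_force: [0.2, 0.2, 0.2]
grip_width: 0.0252
gripper_force: 0.0
```

Call:
apply_moves(
  moves=[
    [0,0,0,0,0,0.003,-0.4],
    [0,0,0,0,0,0.003,-0.4],
    [0,0,0,0,0,0.003,-0.4],
    [0,0,0,0,0,0.002,-0.4],
    [0,0,0,0,0,0,-0.4],
    [0,0,0,0,0,0,-0.4],
    [0,0,0,0,0,0,-0.4],
    [0,0,0,0,0,0,-0.4],
  ],
)

```text
clock: 38.0
tcp_pos: [0.4537, -0.0243, 0.0414]
orientation: [2.187, 2.255, 0.0]
contact_force: [0.2, -0.1, -0.1]
grip_width: 0.0254
gripper_force: 0.0
```

Call:
apply_moves(
  moves=[
    [0,0,0,0,0,0.002,-0.4],
    [0,0,0,0,0,0.002,-0.4],
    [0,0,0,0,0,0.002,-0.4],
    [0,0,0,0,0,0.002,-0.4],
    [0,0,0,0,0,0.001,-0.4],
    [0,0,0,0,0,0,-0.4],
    [0,0,0,0,0,0,-0.4],
    [0,0,0,0,0,0,-0.4],
  ],
)

```text
clock: 38.67
tcp_pos: [0.4537, -0.0243, 0.0323]
orientation: [2.187, 2.255, 0.0]
contact_force: [-0.2, 0.2, 0.1]
grip_width: 0.0259
gripper_force: 0.0
```

Call:
apply_moves(
  moves=[
    [0,0,0,0,0,0.003,-0.4],
    [0,0,0,0,0,0.004,-0.4],
    [0,0,0,0,0,0.004,-0.4],
    [0,0,0,0,0,0.003,-0.4],
    [0,0,0,0,0,0.001,-0.4],
    [0,0,0,0,0,0,-0.4],
    [0,0,0,0,0,0,-0.4],
    [0,0,0,0,0,0,-0.4],
  ],
)

```text
clock: 39.33
tcp_pos: [0.4619, -0.0241, 0.0214]
orientation: [2.181, 2.246, 0.016]
contact_force: [1.6, -2.3, 34.0]
grip_width: 0.026
gripper_force: 14.4
```

Call:
apply_moves(
  moves=[
    [0,0,0,0,0,0,-0.5],
    [0,0,0,0,0,0,-0.6],
    [0,0,0,0,0,0,-0.7],
    [0,0,0,0,0,0,-0.8],
    [0,0,0,0,0,0,-0.85],
    [0,0,0,0,0,0,-0.85],
    [0,0,0,0,0,0,-0.85],
    [0,0,0,0,0,0,-0.85],
  ],
  grip_force=30,
)

```text
clock: 40.0
tcp_pos: [0.4535, -0.0243, 0.0171]
orientation: [-2.188, -2.254, 0.0]
contact_force: [0.7, -0.2, 0.2]
grip_width: 0.0095
gripper_force: 29.2
```

```bash
python3 - <<'E'
from h import *
go([.4545+.16,-.024+.16*.026,.0166],.026)
E
```

```text
t 40.0 tcp [ 0.4535 -0.0243  0.0171] yawY 0.03 tilt 0.02 w 0.0095 F [ 0.7 -0.2  0.2] TURN 0.04 SHIFT [0.0003 0.161  0.0005]
```

The bar is gripped (9.5 mm). I'll push the drawer in steadily and slow down towards the end.

Call:
apply_moves(
  moves=[
    [0,0,0,0,0.001,0,-0.85],
    [0,0,0,0,0.002,0,-0.85],
    [0,0,0,0,0.004,0,-0.85],
    [0,0,0,0,0.005,0,-0.85],
    [0,0,0,0,0.006,0,-0.85],
    [0,0,0,0,0.006,0,-0.85],
    [0,0,0,0,0.006,0,-0.85],
    [0,0,0,0,0.006,0,-0.85],
  ],
)

```text
clock: 40.67
tcp_pos: [0.4902, -0.0235, 0.0171]
orientation: [-2.188, -2.254, 0.001]
contact_force: [-2.2, -1.0, -0.8]
grip_width: 0.0102
gripper_force: 29.2
```

Call:
apply_moves(
  moves=[
    [0,0,0,0,0.006,0,-0.85],
    [0,0,0,0,0.006,0,-0.85],
    [0,0,0,0,0.006,0,-0.85],
    [0,0,0,0,0.006,0,-0.85],
    [0,0,0,0,0.006,0,-0.85],
    [0,0,0,0,0.006,0,-0.85],
    [0,0,0,0,0.006,0,-0.85],
    [0,0,0,0,0.006,0,-0.85],
  ],
)

```text
clock: 41.33
tcp_pos: [0.538, -0.0225, 0.0172]
orientation: [2.188, 2.254, -0.001]
contact_force: [-1.7, -4.9, -1.3]
grip_width: 0.0096
gripper_force: 29.2
```

Call:
apply_moves(
  moves=[
    [0,0,0,0,0.006,0,-0.85],
    [0,0,0,0,0.006,0,-0.85],
    [0,0,0,0,0.006,0,-0.85],
    [0,0,0,0,0.006,0,-0.85],
    [0,0,0,0,0.006,0,-0.85],
    [0,0,0,0,0.004,0,-0.85],
    [0,0,0,0,0.003,0,-0.85],
    [0,0,0,0,0.002,0,-0.85],
  ],
)

```text
clock: 42.0
tcp_pos: [0.5773, -0.0217, 0.0172]
orientation: [2.188, 2.253, -0.001]
contact_force: [-1.3, -5.8, -0.8]
grip_width: 0.01
gripper_force: 29.5
```

Call:
apply_moves(
  moves=[
    [0,0,0,0,0.002,0,-0.85],
    [0,0,0,0,0.002,0,-0.85],
    [0,0,0,0,0.002,0,-0.85],
    [0,0,0,0,0.002,0,-0.85],
    [0,0,0,0,0.002,0,-0.85],
    [0,0,0,0,0.002,0,-0.85],
    [0,0,0,0,0.002,0,-0.85],
    [0,0,0,0,0.002,0,-0.85],
  ],
)

```text
clock: 42.67
tcp_pos: [0.593, -0.0214, 0.0172]
orientation: [2.188, 2.253, -0.001]
contact_force: [-0.3, -4.8, -1.1]
grip_width: 0.0102
gripper_force: 29.5
```

```bash
python3 - <<'E'
from e import *
go([.618,-.02,.0166],.026)
a=grab_frame("scene");cv2.imwrite("pics/s6.png",a)
x=(telemetry.get_obs()["tcp_pos"]-[.4535,-.0243,0])[:2];print(x)
b=a.astype(int);m=(b[...,0]>b[...,2]+50)&(b[...,0]>b[...,1]+15);m[:, :230]=0;m[:,380:]=0;m[:150]=0;m[300:]=0
ys,xs=np.nonzero(m);print(len(xs),xs.min(),xs.max(),ys.min(),ys.max())
E
```

```text
t 42.67 tcp [ 0.593  -0.0214  0.0172] yawY 0.029 tilt 0.07 w 0.0102 F [-0.3 -4.8 -1.1] TURN 0.03 SHIFT [0.0007 0.025  0.0006]
[0.13999366 0.00296965]
362 286 379 190 299
```

Call:
apply_moves(
  moves=[
    [0,0,0,-0.0005,0.002,0,-0.85],
    [0,0,0,-0.0005,0.002,0,-0.85],
    [0,0,0,0,0.002,0,-0.85],
    [0,0,0,0,0.002,0,-0.85],
    [0,0,0,0,0.002,0,-0.85],
    [0,0,0,0,0.002,0,-0.85],
    [0,0,0,0,0.001,0,-0.85],
    [0,0,0,0,0.001,0,-0.85],
  ],
)

```text
clock: 43.38
tcp_pos: [0.6067, -0.021, 0.0172]
orientation: [2.188, 2.254, -0.001]
contact_force: [-1.3, -6.0, -2.8]
grip_width: 0.0095
gripper_force: 29.5
```

Call:
apply_moves(
  moves=[
    [0,0,0,0,0.001,0,-0.85],
    [0,0,0,0,0.001,0,-0.85],
    [0,0,0,0,0.001,0,-0.85],
    [0,0,0,0,0.001,0,-0.85],
    [0,0,0,0,0,0,-0.85],
    [0,0,0,0,0,0,-0.85],
    [0,0,0,0,0,0,-0.85],
    [0,0,0,0,0,0,-0.85],
  ],
)

```text
clock: 44.05
tcp_pos: [0.6109, -0.021, 0.0172]
orientation: [2.187, 2.254, 0.0]
contact_force: [0.1, -5.3, -2.5]
grip_width: 0.0099
gripper_force: 29.4
```

Pushed 0.157 m so far with no stop force yet; going on in 1 mm rows.

Call:
apply_moves(
  moves=[
    [0,0,0,-0.0005,0.001,0,-0.85],
    [0,0,0,-0.0005,0.001,0,-0.85],
    [0,0,0,0,0.001,0,-0.85],
    [0,0,0,0,0.001,0,-0.85],
    [0,0,0,0,0,0,-0.85],
    [0,0,0,0,0,0,-0.85],
    [0,0,0,0,0,0,-0.85],
    [0,0,0,0,0,0,-0.85],
  ],
)

```text
clock: 44.72
tcp_pos: [0.614, -0.0209, 0.0172]
orientation: [-2.186, -2.254, 0.001]
contact_force: [-4.7, -1.2, 0.5]
grip_width: 0.0098
gripper_force: 29.7
```

Call:
apply_moves(
  moves=[
    [0,0,0,0,0.001,0,-0.85],
    [0,0,0,0,0.001,0,-0.85],
    [0,0,0,0,0.001,0,-0.85],
    [0,0,0,0,0,0,-0.85],
    [0,0,0,0,0,0,-0.85],
    [0,0,0,0,0,0,-0.85],
    [0,0,0,0,0,0,-0.85],
    [0,0,0,0,0,0,-0.85],
  ],
)

```text
clock: 45.38
tcp_pos: [0.6138, -0.0209, 0.0171]
orientation: [-2.184, -2.252, 0.009]
contact_force: [-14.5, -1.9, 10.1]
grip_width: 0.0096
gripper_force: 30.7
```

The drawer stopped at x 0.614 (14 N), fully home. Relaxing the push, opening and rising.

Call:
apply_moves(
  moves=[
    [0,0,0,0,-0.001,0,-0.85],
    [0,0,0,0,-0.001,0,-0.85],
    [0,0,0,0,-0.001,0,-0.85],
    [0,0,0,0,0,0,-0.7],
    [0,0,0,0,0,0,-0.55],
    [0,0,0,0,0,0,-0.4],
    [0,0,0,0,0,0,-0.35],
    [0,0,0,0,0,0,-0.35],
  ],
)

```text
clock: 46.05
tcp_pos: [0.6099, -0.021, 0.0172]
orientation: [-2.183, -2.252, 0.01]
contact_force: [-19.7, -0.4, 13.2]
grip_width: 0.0275
gripper_force: 10.8
```

Call:
apply_moves(
  moves=[
    [0,0,0,0,0,-0.001,-0.35],
    [0,0,0,0,0,-0.002,-0.35],
    [0,0,0,0,0,-0.003,-0.35],
    [0,0,0,0,0,-0.004,-0.35],
    [0,0,0,0,0,-0.004,-0.35],
    [0,0,0,0,0,-0.004,-0.35],
    [0,0,0,0,0,-0.004,-0.35],
    [0,0,0,0,0,-0.004,-0.35],
  ],
)

```text
clock: 46.72
tcp_pos: [0.6152, -0.0214, 0.044]
orientation: [2.187, 2.254, 0.001]
contact_force: [-0.1, -1.3, 0.1]
grip_width: 0.0277
gripper_force: 0.0
```

Call:
apply_moves(
  moves=[
    [0,0,0,0,0,-0.01,-0.35],
    [0,0,0,0,0,-0.02,-0.35],
    [0,0,0,0,0,-0.03,-0.35],
    [0,0,0,0,0,-0.03,-0.35],
    [0,0,0,0,0,-0.02,-0.35],
    [0,0,0,0,0,-0.01,-0.35],
    [0,0,0,0,0,0,-0.35],
    [0,0,0,0,0,0,-0.35],
  ],
)

```text
clock: 47.38
tcp_pos: [0.6144, -0.0216, 0.1631]
orientation: [2.188, 2.254, -0.0]
contact_force: [-0.6, 0.1, -0.4]
grip_width: 0.0277
gripper_force: 0.0
```

Call:
apply_moves(
  moves=[
    [0,0,0,0,-0.01,0,-0.35],
    [0,0,0,0,-0.02,0,-0.35],
    [0,0,0,0,-0.03,0,-0.35],
    [0,0,0,0,-0.03,0,-0.35],
    [0,0,0,0,-0.02,0,-0.35],
    [0,0,0,0,-0.01,0,-0.35],
    [0,0,0,0,0,0,-0.35],
    [0,0,0,0,0,0,-0.35],
  ],
)

```text
clock: 48.05
tcp_pos: [0.4947, -0.0253, 0.1629]
orientation: [-2.188, -2.254, 0.0]
contact_force: [0.2, 0.6, 0.7]
grip_width: 0.0279
gripper_force: 0.0
```

```bash
python3 - <<'E'
from h import *
go([.6,0,.1]); b=grab_frame("top").astype(int);a=grab_frame("scene")
cv2.imwrite("pics/t7.png",b)
m=(b[...,0]>b[...,2]+50)&(b[...,0]>b[...,1]+15);m[:,:270]=0;m[:,400:]=0;m[:120]=0;m[270:]=0
ys,xs=np.nonzero(m);print("blue",len(xs),xs.min(),xs.max(),ys.min(),ys.max())
for u in(290,300,365,375):
    k=ys[xs==u]
    if len(k):print(u,onz("top",u,k.min()-.5,.094).round(4),onz("top",u,k.max()+.5,.094).round(4))
for t in("dish","lid","small_lid","beaker","jar","bottle_a"):
    for s in silhouettes(t,"top")[:3]: print(t,round(s["p"],2),np.round(s["extent"]))
E
```

```text
t 48.05 tcp [ 0.4947 -0.0253  0.1629] yawY 0.03 tilt 0.01 w 0.0279 F [0.2 0.6 0.7] TURN -0.0 SHIFT [0.0221 0.106  0.0629]
blue 503 287 377 184 189
290 [0.662  0.1037 0.094 ] [0.6442 0.103  0.094 ]
300 [0.6627 0.0744 0.094 ] [0.6449 0.0738 0.094 ]
365 [ 0.6673 -0.1157  0.094 ] [ 0.6495 -0.1159  0.094 ]
375 [ 0.665  -0.1449  0.094 ] [ 0.6502 -0.145   0.094 ]
dish 0.62 [406. 278.  18.  21.]
dish 0.62 [224. 209.  16.  12.]
lid 0.83 [464. 195.  19.  17.]
lid 0.81 [402. 229.  23.  25.]
small_lid 0.6 [224. 210.  18.  17.]
beaker 0.68 [491. 225.  30.  20.]
beaker 0.58 [225. 265.  27.  21.]
jar 0.69 [493. 225.  25.  23.]
bottle_a 0.95 [498. 257.  36.  21.]
bottle_a 0.91 [154. 244.  39.  24.][ WARN:0@1.711] global loadsave.cpp:1063 imwrite_ Unsupported depth image for selected encoder is fallbacked to CV_8U.
```

```bash
python3 - <<'E'
from h import *
A=cv2.imread("pics/top0.png").astype(float);B=cv2.imread("pics/t7.png").astype(float)
def blue(im,lo,hi,us):
    r=[]
    for u in us:
        p=(im[...,0]-im[...,2])[lo:hi,u];h=p.max()/2;i=np.where(p>h)[0];a,b=i[0],i[-1]
        r.append([onz("top",u,lo+a-(p[a]-h)/(p[a]-p[a-1]),.094)[0],onz("top",u,lo+b+(p[b]-h)/(p[b]-p[b+1]),.094)[0]])
    return np.mean(r,0)
us=np.r_[290:313]
print("before",blue(A,232,252,us),"after",blue(B,176,198,us)); us=np.r_[352:375];print("before",blue(A,232,252,us),"after",blue(B,176,198,us))
for u in(295,305,360,370):
    print(u,"A",A[176:192,u,1].astype(int),"B g",B[176:194,u,1].astype(int))
    p=A[:,u,1];v=next(v for v in range(170,195) if p[v]<210);w=next(v for v in range(115,90,-1) if p[v]<130)
    print(onz("top",u,v-.5,.112)[0].round(4),onz("top",u,w+.5,.112)[0].round(4))
E
```

```text
before [0.49960117 0.4837973 ] after [0.66259253 0.64608721]
before [0.50425644 0.48861778] after [0.66603462 0.6496711 ]
295 A [241 241 241 242 241 237 221 192 193 202 202 201 201 202 202 201] B g [241 241 242 242 242 237 218 164 126 110 103  98  87  68  57  57  55  50]
0.6621 0.9086
305 A [240 240 241 241 240 236 222 208 221 230 231 230 230 230 230 229] B g [241 241 241 241 240 236 218 167 131 111 103  99  88  70  60  59  58  54]
0.6628 0.9093
360 A [240 240 240 240 240 237 225 208 218 226 227 227 227 228 229 229] B g [240 240 240 241 241 237 222 178 143 120 106 102  92  75  65  60  58  55]
0.6666 0.9128
370 A [240 240 240 240 240 236 221 187 181 187 189 189 188 188 186 186] B g [241 241 240 240 240 236 219 169 133 113 104 100  90  75  62  60  57  53]
0.6673 0.9134
```

The panel's inner face (0.6626 left, 0.6660 right) lies on the housing's front (0.6625, 0.667), so the drawer is home. The bystanders I checked are within a few pixels of where they started, and the robot is clear.

```bash
python3 -c "
from bench import order
print(order.hand_in())"
```

```text
the job is handed in; nothing more can be done
None
```

I placed the dish in the drawer's free half, seated its lid (by vision about 3 mm off centre, just inside the plug's clearance), pushed the drawer gently home and handed the job in at about 48 s; no verdict came back.

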